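# Lift the earring bin out of the organiser and tip it into the tray

### The job

Lift the insert bin that holds the two round gold earrings straight up out of the pink organiser by its swinging handle, keeping it level until it is clear, then tip both earrings out of it into the empty pink tray from low above the tray. Leave the empty bin standing upright on the bare table top, let go of it, and do not disturb the organiser, its other two bins, the cream jar, the bangle or the tweezers.

Things in the scene. Friction and masses are not known exactly. Their poses are not given: they have to be found in the camera images.
- frame_top (a point): Organiser frame: loose 0.9 kg darker-pink acrylic box, 113 mm (its x) by 209 (its y) by 58 high, with three open-topped pockets at y = -68, 0, +68 mm, each 103 by 63 and 53 deep. Point: centre of its top plane, z up. Three ivory bins fill them in any order, 1.5 mm clear all round, rims 1 mm above the frame, so their sides cannot be gripped there.
- earbin_mid (a point): Ivory open bin with the earrings: 100 mm (its x) by 60 (its y) by 54 high, about 0.14 kg, walls 3. Starts in the frame, underside 5 mm over the table. Point: its centre, 27 mm above its underside; z up. Long +y and -y sides are flat and vertical. Inside, both x ends slope at 60 deg to the floor: balls roll out over either end when it is tipped about its y axis by 90 deg or more.
- earbin_grip (a point): Centre of the grip bar of that bin's gold bail handle: round bar 8 mm thick, 58 long, along the bin's y, on two 5 mm arms 53 mm apart that pivot in the middle of the bin's long walls, 52 mm above its underside, and do not stand out from them. Bar 34 mm from the pivot, upright 32 above the rim. The bin swings freely under it, so it cannot be tipped by it.
- earbin_bail (a joint): Lean of that bail: 0 upright, positive towards the bin's +x, stops at -0.6 and +0.6 rad; light friction, stays where it is left.
- polishbin_mid (a point): Same kind of bin, with two nail varnish bottles fixed in it; its centre, 27 mm above its underside. Has the same handle. Leave in place.
- clipbin_mid (a point): Same kind of bin, with a teal hair clip fixed in it; its centre, 27 mm above its underside. Has the same handle. Leave in place.
- ear_a_mid (a point): First earring: a gold ball of 22 mm diameter with a flat foot 12 mm wide (13 mm below the centre) and a tiny red bead on top, 14 g. The point is the ball's centre. Starts on the floor of the earring bin.
- ear_b_mid (a point): Second earring, the same.
- tray: Empty pale pink acrylic tray, fixed: 170 mm (its x) by 230 (its y), walls 35 high and 5 thick, floor 5 thick. Origin on the table under its centre, z up. Organiser and tray stand on opposite sides of the robot's middle line (y = 0), either way round, with 0.17 to 0.29 m of bare table between them.
- jar: Closed white ceramic cream jar with gold lid, 54 mm diameter, 48 mm high, loose; origin at the centre of its underside. Bystander.
- bangle: Gold plastic bangle lying flat, 70 mm outer diameter, 9 mm high, loose; origin at the centre of its underside. Bystander.
- tweezers: Steel tweezers lying flat, 95 mm long (its x), 6 mm high, loose; origin under its middle. Bystander.
Mind the look-alikes: they are no part of the job. Leave any blue, green or orange look-alike of the part that bears earbin_mid alone.

How it is judged (in metres and radians):
On the way, in this order (a step that is already met when the one before it is completed fails the run):
1. the earring bin is out of the organiser, level, with both earrings in it (z of earbin_mid in the frame of frame_top above 0.029 m and angle between earbin_mid's own z axis and vertical below 0.4 rad and distance between each of ear_a_mid, ear_b_mid and earbin_mid below 0.06 m), for 0.1 s.
2. the bin is tipped, low over the tray (angle between earbin_mid's own z axis and vertical above 0.8 rad and horizontal distance between earbin_mid and tray below 0.2 m and height (world z) of earbin_mid below 0.22 m), for 0.05 s.
At the end, for the whole second after the job is handed in: Both earrings lie inside the tray (centres within its walls and below 30 mm); the earring bin stands upright (within 0.1 rad) on the table top itself (centre 23 to 30 mm up, so not in the tray or the organiser), released (x of ear_a_mid in the frame of tray between -0.08 and 0.08 m and y of ear_a_mid in the frame of tray between -0.11 and 0.11 m and z of ear_a_mid in the frame of tray between 0 and 0.03 m and x of ear_b_mid in the frame of tray between -0.08 and 0.08 m and y of ear_b_mid in the frame of tray between -0.11 and 0.11 m and z of ear_b_mid in the frame of tray between 0 and 0.03 m and angle between earbin_mid's own z axis and vertical below 0.1 rad and height (world z) of earbin_mid between 0.023 and 0.03 m); the robot touches nothing.
It fails at once if the bin is tilted over 0.35 rad while still in the organiser (angle between earbin_mid's own z axis and vertical above 0.35 rad and z of earbin_mid in the frame of frame_top below 0.02 m and horizontal distance between earbin_mid and frame_top below 0.085 m).
It fails at once if an earring falls from over 0.2 m ((distance between ear_a_mid and earbin_mid above 0.085 m and height (world z) of ear_a_mid above 0.2 m) or (distance between ear_b_mid and earbin_mid above 0.085 m and height (world z) of ear_b_mid above 0.2 m)).
It fails at once if the organiser is moved over 20 mm (distance of frame_top from where it was at the start of the episode above 0.02 m).
It fails at once if another bin is moved over 20 mm (distance of any of polishbin_mid, clipbin_mid from where it was at the start of the episode above 0.02 m).
It fails at once if the jar, bangle or tweezers are moved over 25 mm (distance of any of jar, bangle, tweezers from where it was at the start of the episode above 0.025 m).
It also fails if it takes over 72 s, if anything falls off the work surface, if the arm or the gripper's body presses on something with over 40 N, if the wrist force passes 120 N, or if a joint passes its speed limit or range.

### The arm

A 6-joint arm with a two-finger parallel gripper is mounted at the origin on the work surface. World frame = base frame: x ahead of the robot, y to its left, z up, the work surface at z = 0. Lengths are in m, angles in degrees, forces in N, time in s.
With the tool pointing down it reaches from about 0.3 to 0.875 m from the base axis. Payload 6.4 kg.
Tool frame: the origin (TCP) lies between the finger pads; the fingertips stand 11 mm ahead of it and the grasp point (between the pads) lies 8 mm behind it; z points along the fingers, y is the direction in which the jaws open and shut (so a half turn about z gives the same grasp; the last joint's range is limited). The gripper opens to 85 mm and grips with 20 to 120 N. Pads are 22 mm wide; open, the fingers measure 114 mm over their backs; the gripper's body (76 mm by 85 mm) begins 54 mm behind the grasp point. The pads swing forward as they close: fully open they stand 13 mm farther back than shut.
Start: joints at [65.415, 10.359, 92.074, -0, 77.567, -11.82], TCP at [0.127, 0.561, 0.242] pointing down, gripper open.
Joint ranges: [-171.53, 171.53], [-51.25, 118.39], [17.06, 147.69], [-65.23, 245.23], [0, 150.52], [-178.68, 178.68]. Speed limits (degrees/s): [147.25, 147.25, 172.46, 180, 180, 180].

### API

Orientations are given as [roll, pitch, yaw] about the fixed x, y, z axes, in that order (R = Rz(yaw) Ry(pitch) Rx(roll)).
In Python, from rig import manip gives the robot as it stands. The module is installed in compiled form; this text tells all that it offers.
- The arm moves only by the tool move_arm, never from a script. Its argument "targets" is one flat list of numbers, 7 for each row, row after row: the turn, a rotation vector about the tool's x, y, z in rad, then the shift along the tool's x, y, z in m, then the finger opening in m, from 0 to 0.0854. A call has 1 to 8 rows; each row shifts and turns the commanded pose from where the row before left it, along the tool's axes as they then stand; what a row does not reach is not made up. A row lasts 1/12 s, in which the tool goes at most 41.7 mm and 7.16 degrees, less where a joint would pass 70% of its speed; a pose out of reach is approached as far as the arm can. A call with a gripper value outside its range is refused whole. The fingers move at their own pace and stop on an object; "newtons" is the grip in N (left out, the last holds). Time passes only in rows, so rows that do not move let the fingers close. It gives the time, the measured TCP pose, the force and the opening at its end, in the units of the state.
- manip.read_state(): the state, without advancing time (a new reading comes with each control period).
- manip.grab_frame(name): name is "scene" or "top" or "wrist"; returns (picture, depth): 400x640x3 uint8, red, green, blue; 400x640 float32, m along the optical axis (not along the pixel's ray), 0 where there is no reading.
- manip.get_calibration(name): a dict with "fx", "fy", "cx", "cy" (pixels), "world_to_cam" (4x4, takes a point from world to camera coordinates). Camera axes: x right, y down, z forward; pixel columns grow to the right and rows downward; lengths in m; the calibration is good to about 2 mm. A picture is of the moment at which its call begins: read the wrist's pose just before it. get_calibration takes no time and is no camera call; for the wrist camera it gives the pose at the moment of the call.
- manip.sign_off(): hands the job in, once; it reports no verdict.
The state is a dict: "time": time; "joint_pos": joint angles; "joint_velocities": joint speeds; "effort": joint torques, N m; "ee_pos": TCP position; "orientation": TCP orientation; "ft_force": force on the tool from outside, world axes, zero at the start; "moment": the same for the moment, N m; "gripper_width": finger opening in m.
Only numpy, scipy, OpenCV 4.12 (cv2) and the standard library are available. Lean on these libraries where they do the work, as an engineer would, in place of code of your own. Each camera call takes 0.05 s, during which the arm holds its last target.

## Working session

There is one attempt and no reset: what is moved stays moved. The work goes in short steps, Python scripts to look and compute and a tool call to move; the robot and the scene stay as the last step left them, time stands still between calls to the robot, and variables do not carry over. Pictures are saved under pics/ and viewed, and the job is handed in when it is done.

Besides the shell and the picture viewer there is one more tool, called after ">>>" as name(argument=value, ...) on one line, values as JSON. move_arm: Moves the arm, as the interface text tells. Its arguments: {"type":"object","properties":{"targets":{"type":"array"},"newtons":{"type":"number"}},"required":["targets"]}

```bash
mkdir -p pics; ls; cat > snap.py <<'E'
import sys,cv2,numpy as np,pickle
from rig import manip
def snap(cam,tag):
    c=manip.get_calibration(cam); p,d=manip.grab_frame(cam)
    np.savez(f'{tag}.npz',p=p,d=d,K=[c['fx'],c['fy'],c['cx'],c['cy']],W=c['world_to_cam'])
    cv2.imwrite(f'pics/{tag}.png',p[:,:,::-1])
def px(tag,u,v,r=1):
    z=np.load(f'{tag}.npz');d=z['d'][v-r:v+r+1,u-r:u+r+1];d=np.median(d[d>0]) if (d>0).any() else np.nan
    fx,fy,cx,cy=z['K'];pc=np.array([(u-cx)/fx*d,(v-cy)/fy*d,d,1]);return (np.linalg.inv(z['W'])@pc)[:3]
def onplane(tag,u,v,h):
    z=np.load(f'{tag}.npz');fx,fy,cx,cy=z['K'];T=np.linalg.inv(z['W']);r=T[:3,:3]@np.array([(u-cx)/fx,(v-cy)/fy,1]);o=T[:3,3];return o+r*(h-o[2])/r[2]
def crop(tag,x0,y0,x1,y1,s,out):
    im=cv2.imread(f'pics/{tag}.png')[y0:y1,x0:x1];cv2.imwrite(f'pics/{out}.png',cv2.resize(im,None,fx=s,fy=s,interpolation=cv2.INTER_CUBIC))
E
python3 - <<'E'
from snap import *
snap('top','t0');snap('scene','s0');print(manip.read_state())
E
```

```text
pics
{'time': 0.1, 'joint_pos': array([ 6.54137746e+01,  1.03976281e+01,  9.21264222e+01, -9.31898493e-04,
        7.75691946e+01, -1.18200094e+01]), 'joint_velocities': array([ 0.01862624, -0.10194611, -0.10136804, -0.03364398,  0.00813564,
       -0.00778589]), 'effort': array([ 7.72140975e-04, -4.45876586e+01, -3.52238917e+01, -4.34049189e-04,
        4.24278012e-03,  2.37508641e-05]), 'ee_pos': array([0.12683702, 0.56033113, 0.24147015]), 'orientation': array([-1.79908546e+02, -1.82096570e-02,  1.67233971e+02]), 'ft_force': array([ 0.83785056, -0.0068627 , -0.39501936]), 'moment': array([-0.0336095 , -0.06324908, -0.0410074 ]), 'gripper_width': 0.08520962453155749}
```

View pics/t0.png

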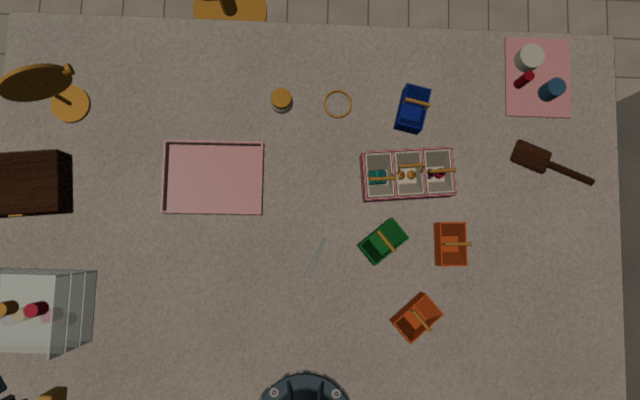

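View pics/s0.png

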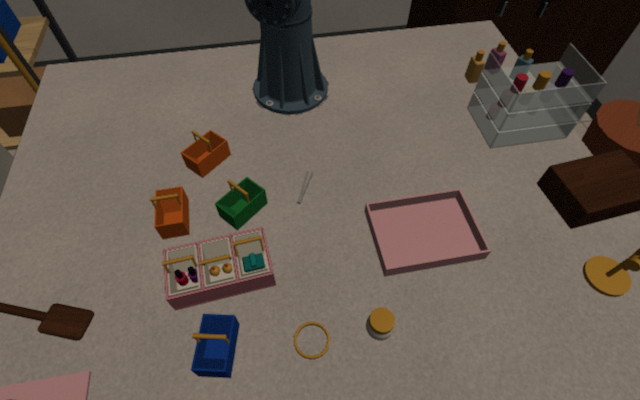

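```bash
python3 - <<'E'
from snap import *
crop('t0',345,130,475,215,6,'t0a');crop('s0',150,220,290,315,5,'s0a');crop('t0',150,80,360,290,3,'t0b')
for n,u,v in [('base',306,380),('trayTL',163,141),('trayTR',264,141),('trayBR',263,215),('trayBL',162,213),('jar',281,97),('bang',338,104)]: print(n,px('t0',u,v),onplane('t0',u,v,.035))
E
```

```text
base [ 0.09603937 -0.00298632  0.01528929] [ 0.10155612 -0.00281923  0.035     ]
trayTL [0.63096479 0.3467761  0.03096401] [0.63011892 0.34550845 0.035     ]
trayTR [0.6451201  0.11526437 0.00348726] [0.63827752 0.11217574 0.035     ]
trayBR [0.46758134 0.11064343 0.00099977] [0.46563438 0.10745948 0.035     ]
trayBL [0.46494803 0.34756978 0.00213568] [0.46314196 0.33749153 0.035     ]
jar [0.74094608 0.07570547 0.0477925 ] [0.74498793 0.07653711 0.035     ]
bang [ 0.74316214 -0.06025096  0.00194245] [ 0.73308193 -0.05827314  0.035     ]
```

View pics/t0a.png

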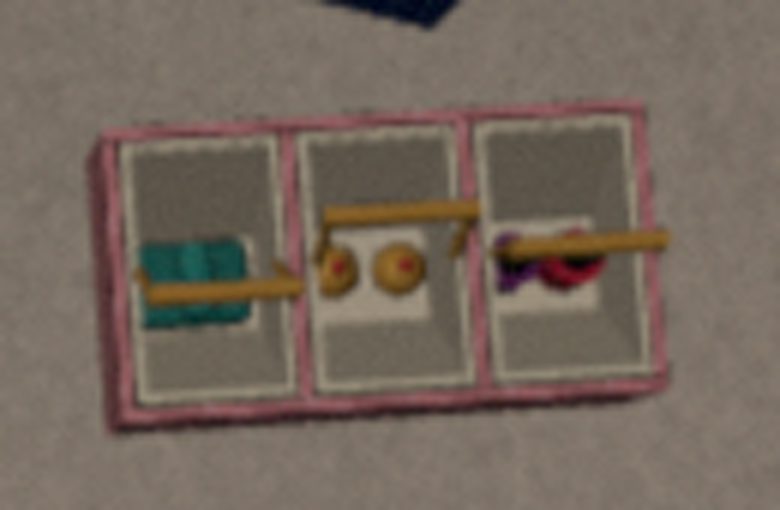

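View pics/s0a.png

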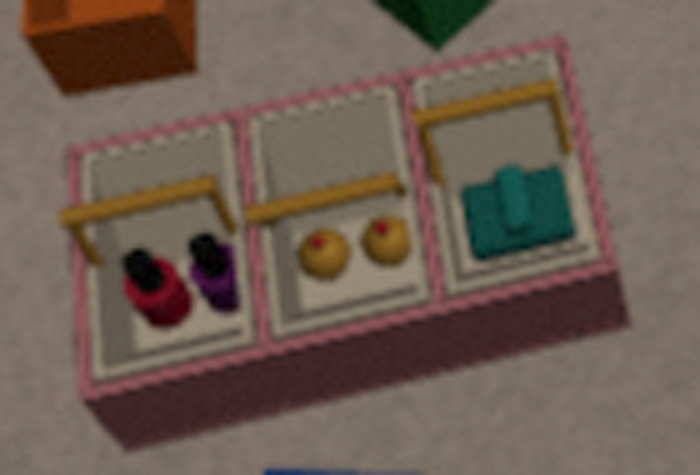

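View pics/t0b.png

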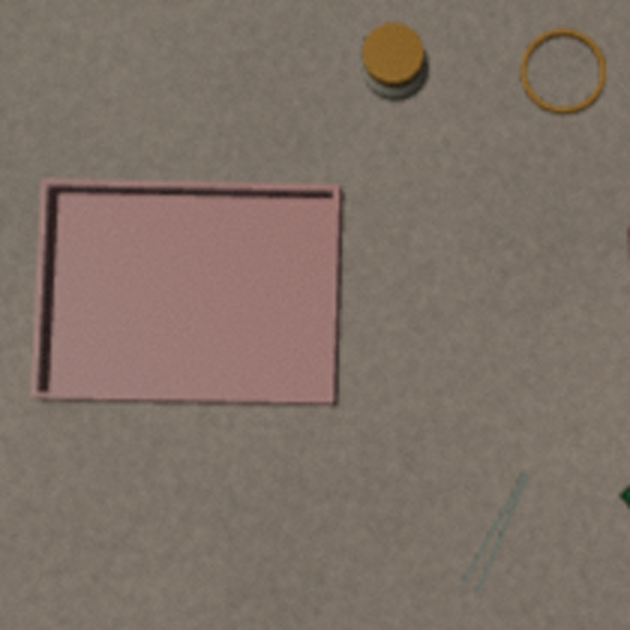

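```bash
python3 - <<'E'
from snap import *
f=lambda x,y:(345+x/6,130+y/6)
print('frame')
for p in [(102,132),(645,103),(665,383),(112,420)]: print(onplane('t0',*f(*p),.058))
print('bin rim')
for p in [(300,138),(458,122),(476,385),(315,393)]: print(onplane('t0',*f(*p),.059))
print('bar')
for p in [(325,214),(478,210)]: print(onplane('t0',*f(*p),.09))
z=np.load('t0.npz');
for u in range(398,426,3):
  for v in range(163,169):
    q=px('t0',u,v,0)
    if q[2]>.065: print(u,v,q.round(4))
g=lambda x,y:(150+x/3,80+y/3)
print('tray',[onplane('t0',*g(*p),.035).round(3) for p in [(41,182),(341,186),(337,405),(33,398)]])
print('twz',[onplane('t0',*g(*p),.005).round(3) for p in [(526,474),(464,580),(480,590)]])
print('green',onplane('t0',358,240,.054),onplane('t0',385,219,.054))
E
```

```text
frame
[ 0.61551615 -0.11470463  0.058     ]
[ 0.63398197 -0.3234203   0.058     ]
[ 0.52608147 -0.33116898  0.058     ]
[ 0.50530433 -0.12069729  0.058     ]
bin rim
[ 0.61559283 -0.19040684  0.059     ]
[ 0.62388296 -0.25103017  0.059     ]
[ 0.52289838 -0.2586463   0.059     ]
[ 0.51789861 -0.19738201  0.059     ]
bar
[ 0.58119135 -0.1942826   0.09      ]
[ 0.58459802 -0.25116799  0.09      ]
398 165 [ 0.5832 -0.1923  0.0866]
398 166 [ 0.5808 -0.1921  0.0877]
398 167 [ 0.5794 -0.1932  0.0825]
398 168 [ 0.5774 -0.1935  0.0811]
401 164 [ 0.5844 -0.1976  0.0935]
401 165 [ 0.5823 -0.1978  0.0927]
401 166 [ 0.5803 -0.198   0.0918]
401 167 [ 0.5787 -0.1989  0.0878]
404 164 [ 0.585  -0.2046  0.0919]
404 165 [ 0.582  -0.2038  0.096 ]
404 166 [ 0.5806 -0.2048  0.0914]
407 164 [ 0.5846 -0.2106  0.0952]
407 165 [ 0.5824 -0.2107  0.0948]
407 166 [ 0.5805 -0.2111  0.0932]
410 163 [ 0.5876 -0.2179  0.0923]
410 164 [ 0.585  -0.2175  0.0942]
410 165 [ 0.5824 -0.2171  0.0961]
410 166 [ 0.5816 -0.2189  0.0879]
413 163 [ 0.5878 -0.2245  0.0926]
413 164 [ 0.5855 -0.2244  0.0929]
413 165 [ 0.5836 -0.225   0.0907]
413 166 [ 0.5814 -0.225   0.0907]
416 163 [ 0.588  -0.2312  0.0923]
416 164 [ 0.5856 -0.231   0.0934]
416 165 [ 0.5837 -0.2315  0.0914]
416 166 [ 0.5817 -0.2318  0.0901]
419 163 [ 0.5878 -0.2374  0.0946]
419 164 [ 0.5858 -0.2376  0.0935]
419 165 [ 0.5835 -0.2376  0.0938]
419 166 [ 0.5818 -0.2383  0.0909]
422 163 [ 0.5878 -0.2437  0.0959]
422 164 [ 0.5866 -0.2451  0.0905]
422 165 [ 0.5841 -0.2448  0.0915]
422 166 [ 0.5833 -0.2469  0.0833]
422 167 [ 0.5815 -0.2475  0.0807]
422 168 [ 0.5795 -0.248   0.0789]
tray [array([0.631, 0.344, 0.035]), array([0.636, 0.113, 0.035]), array([0.466, 0.109, 0.035]), array([0.464, 0.34 , 0.035])]
twz [array([ 0.418, -0.038,  0.005]), array([0.334, 0.008, 0.005]), array([ 0.327, -0.005,  0.005])]
green [ 0.41471456 -0.11014872  0.054     ] [ 0.4639431  -0.17053815  0.054     ]
```

```bash
cat > mv.py <<'E'
from rig import manip
import numpy as np,json
from scipy.spatial.transform import Rotation as R
def st(): 
    s=manip.read_state();return s,np.array(s['ee_pos']),R.from_euler('xyz',s['orientation'],degrees=True)
def log():
    s=manip.read_state();open('log.jsonl','a').write(json.dumps([list(s['joint_pos']),list(s['ee_pos']),list(s['orientation'])])+'\n')
def plan(pos,rpy):
    s,p,r=st();log();t=R.from_euler('xyz',rpy,degrees=True)
    print('shift in tool',(r.inv().apply(np.array(pos)-p)).round(4),'turn after rotvec',(r.inv()*t).as_rotvec().round(4),'shift in target tool axes',(t.inv().apply(np.array(pos)-p)).round(4))
E
python3 -c "
from mv import *
plan([.584,-.2225,.2415],[180,0,95.3])"
```

```text
shift in tool [-0.6188 -0.6625  0.0008] turn after rotvec [-1.6000e-03  7.0000e-04  1.2555e+00] shift in target tool axes [-0.8217  0.3829 -0.    ]
```

>>> move_arm(targets=[0,0,0,-0.0258,-0.0276,0,0.045,0,0,0,-0.0258,-0.0276,0,0.045,0,0,0,-0.0258,-0.0276,0,0.045,0,0,0,-0.0258,-0.0276,0,0.045,0,0,0,-0.0258,-0.0276,0,0.045,0,0,0,-0.0258,-0.0276,0,0.045,0,0,0,-0.0258,-0.0276,0,0.045,0,0,0,-0.0258,-0.0276,0,0.045])

```text
time: 0.77
ee_pos: [0.2797, 0.2982, 0.2421]
orientation: [-180.0, 0.0, 167.3]
ft_force: [1.4, 0.8, -0.1]
gripper_width: 0.0452
```

```bash
python3 -c "
from mv import *
plan([.584,-.2225,.2415],[180,0,95.3])"
```

```text
shift in tool [-0.4115 -0.4408  0.0006] turn after rotvec [-0.0000e+00  1.0000e-04  1.2561e+00] shift in target tool axes [-0.5466  0.2549  0.0006]
```

>>> move_arm(targets=[0,0,0,-0.0258,-0.0276,0,0.045,0,0,0,-0.0258,-0.0276,0,0.045,0,0,0,-0.0258,-0.0276,0,0.045,0,0,0,-0.0258,-0.0276,0,0.045,0,0,0,-0.0258,-0.0276,0,0.045,0,0,0,-0.0258,-0.0276,0,0.045,0,0,0,-0.0258,-0.0276,0,0.045,0,0,0,-0.0258,-0.0276,0,0.045])

```text
time: 1.43
ee_pos: [0.4324, 0.037, 0.2422]
orientation: [180.0, -0.0, 167.2]
ft_force: [0.0, 0.5, 1.0]
gripper_width: 0.0452
```

```bash
python3 -c "
from mv import *
plan([.584,-.2225,.2415],[180,0,95.3])"
```

```text
shift in tool [-0.2053 -0.2195  0.0006] turn after rotvec [ 1.000e-04 -1.000e-04  1.255e+00] shift in target tool axes [-0.2724  0.127   0.0007]
```

>>> move_arm(targets=[0,0,0,-0.0258,-0.0276,0,0.045,0,0,0,-0.0258,-0.0276,0,0.045,0,0,0,-0.0258,-0.0276,0,0.045,0,0,0,-0.0258,-0.0276,0,0.045,0,0,0,-0.0258,-0.0276,0,0.045,0,0,0,-0.0258,-0.0276,0,0.045,0,0,0,-0.0258,-0.0276,0,0.045,0,0,0,-0.0258,-0.0276,0,0.045])

```text
time: 2.1
ee_pos: [0.5849, -0.2237, 0.2416]
orientation: [180.0, -0.1, 167.2]
ft_force: [0.4, -0.0, -0.2]
gripper_width: 0.045
```

>>> move_arm(targets=[0,0,0.115,0,0,0,0.045,0,0,0.115,0,0,0,0.045,0,0,0.115,0,0,0,0.045,0,0,0.115,0,0,0,0.045,0,0,0.115,0,0,0,0.045,0,0,0.115,0,0,0,0.045,0,0,0.115,0,0,0,0.045,0,0,0.115,0,0,0,0.045])

```text
time: 2.77
ee_pos: [0.5843, -0.2219, 0.2416]
orientation: [-180.0, -0.1, 114.2]
ft_force: [-0.0, -0.0, -0.3]
gripper_width: 0.045
```

>>> move_arm(targets=[0,0,0.115,0,0,0,0.045,0,0,0.115,0,0,0,0.045,0,0,0.105,0,0,0,0.045,0,0,0,0,0,0,0.045])

```text
time: 3.1
ee_pos: [0.5843, -0.2219, 0.2417]
orientation: [-180.0, -0.0, 95.1]
ft_force: [-0.2, 0.4, -0.0]
gripper_width: 0.0454
```

```bash
python3 -c "
from mv import *
plan([.584,-.2225,.2415],[180,0,95.3]);s,p,r=st();print(s)
from snap import *
snap('wrist','w1');crop('w1',100,0,540,400,1.7,'w1a')"
```

```text
shift in tool [-0.0006 -0.0004  0.0002] turn after rotvec [-0.0009 -0.0007 -0.0032] shift in target tool axes [-0.0006 -0.0004  0.0002]
{'time': 3.1, 'joint_pos': array([-3.16560427e+01,  1.67030888e+01,  8.44648042e+01,  2.42347031e-04,
        7.88946837e+01, -3.67753185e+01]), 'joint_velocities': array([ 2.34736395e-03, -4.58484973e-02, -4.26352576e-02,  9.54896685e-02,
        5.08969794e-02, -1.03944647e+01]), 'effort': array([-2.28309793e-03, -5.04446411e+01, -3.55377424e+01,  4.98797071e-04,
        3.16014579e-03,  1.50294185e+00]), 'ee_pos': array([ 0.58430376, -0.2218623 ,  0.24167952]), 'orientation': array([-1.79950019e+02, -3.76537748e-02,  9.51192126e+01]), 'ft_force': array([-0.1951311 ,  0.4199606 , -0.02886919]), 'moment': array([0.00034155, 0.03787496, 0.01348823]), 'gripper_width': 0.04535287035230827}
```

View pics/w1.png

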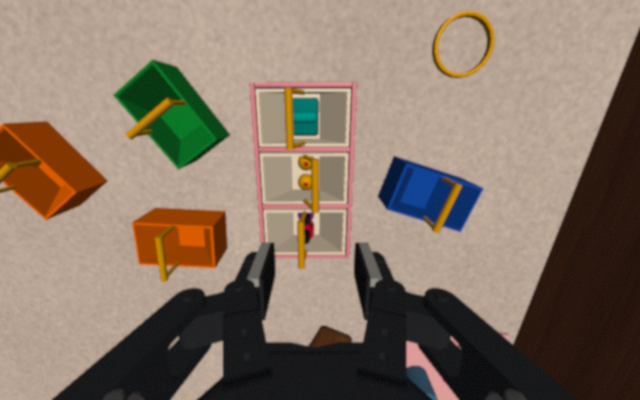

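```bash
python3 - <<'E'
from snap import *
crop('w1',240,70,370,270,4,'w1a')
for u in (312,314,316,318,320):
  for v in range(160,212,10): q=px('w1',u,v,0);print(u,v,q.round(4))
E
```

```text
312 160 [ 0.5796 -0.1935  0.0918]
312 170 [ 0.5805 -0.2038  0.0917]
312 180 [ 0.5814 -0.2141  0.0928]
312 190 [ 0.5823 -0.2255  0.0907]
312 200 [ 0.5833 -0.2361  0.0923]
312 210 [ 0.5843 -0.2484  0.0898]
314 160 [ 0.5816 -0.1931  0.093 ]
314 170 [ 0.5825 -0.2034  0.0929]
314 180 [ 0.5835 -0.2142  0.0918]
314 190 [ 0.5844 -0.2245  0.0934]
314 200 [ 0.5854 -0.236   0.0921]
314 210 [ 0.5864 -0.2473  0.0921]
316 160 [ 0.5836 -0.1928  0.0934]
316 170 [ 0.5846 -0.2034  0.0921]
316 180 [ 0.5855 -0.2139  0.0923]
316 190 [ 0.5865 -0.2242  0.0939]
316 200 [ 0.5875 -0.2357  0.0924]
316 210 [ 0.5885 -0.2467  0.0931]
318 160 [ 0.5856 -0.193   0.0916]
318 170 [ 0.5867 -0.2036  0.0903]
318 180 [ 0.5876 -0.2139  0.0913]
318 190 [ 0.5887 -0.225   0.0904]
318 200 [ 0.5897 -0.2357  0.0916]
318 210 [ 0.5908 -0.2473  0.091 ]
320 160 [ 0.5905 -0.2074  0.0116]
320 170 [ 0.5917 -0.2204  0.0125]
320 180 [ 0.5931 -0.2343  0.0113]
320 190 [ 0.5942 -0.2467  0.0161]
320 200 [ 0.5935 -0.2471  0.0572]
320 210 [ 0.5946 -0.259   0.0593]
```

View pics/w1a.png

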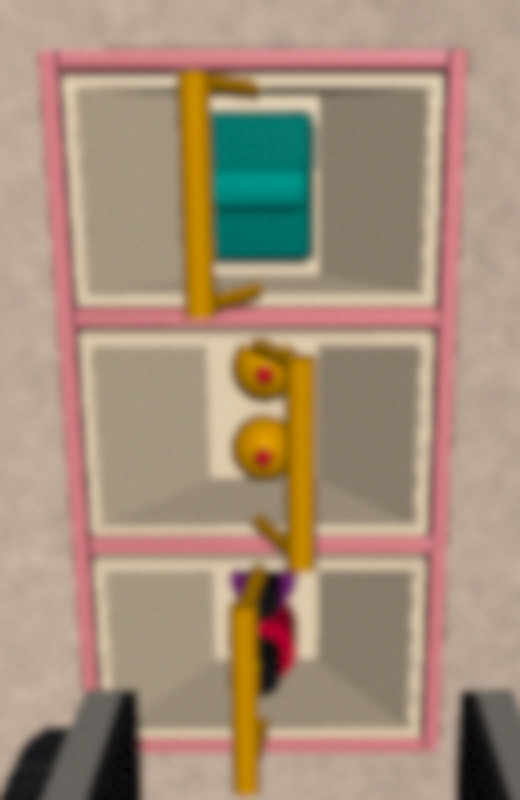

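>>> move_arm(targets=[0,0,0,0.0005,0,0.03,0.045,0,0,0,0,0.0005,0.03,0.045,0,0,0,0,0,0.03,0.045,0,0,0,0,0,0.025,0.045,0,0,0,0,0,0.02,0.045,0,0,0,0,0,0.015,0.045,0,0,0,0,0,0.01,0.045,0,0,0,0,0,0,0.045])

```text
time: 3.82
ee_pos: [0.5834, -0.2206, 0.0795]
orientation: [-179.8, -0.2, 95.5]
ft_force: [0.1, 1.0, 0.0]
gripper_width: 0.0449
```

```bash
python3 - <<'E'
from mv import *
from snap import *
log();snap('scene','s2');crop('s2',120,150,320,330,4,'s2a');snap('wrist','w2')
E
```

```text
(no output)
```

View pics/w2.png

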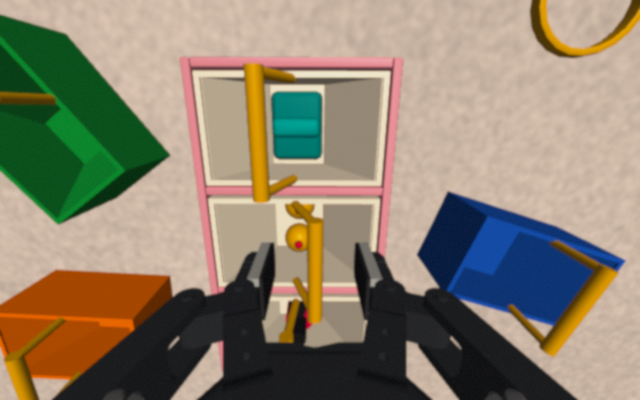

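View pics/s2a.png

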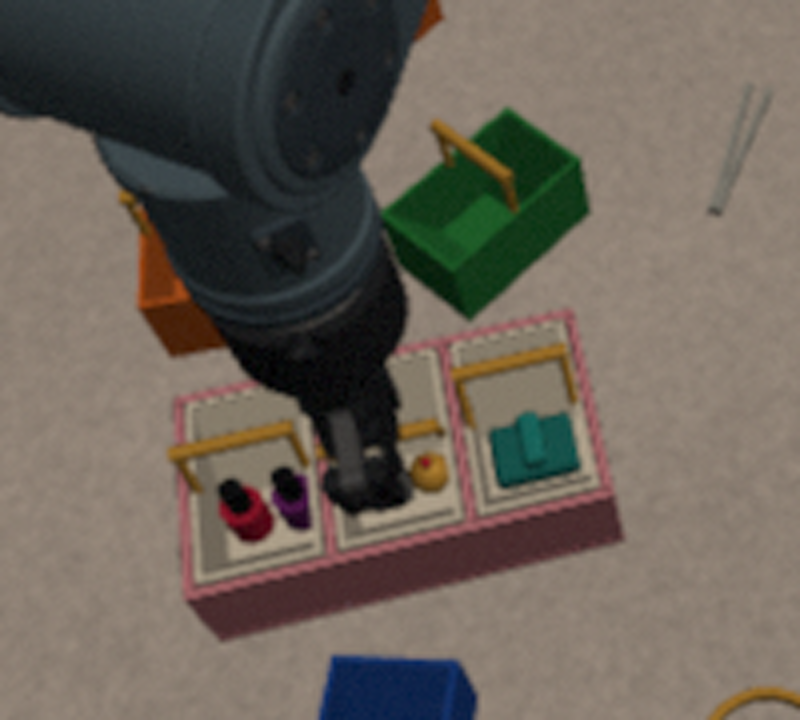

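>>> move_arm(newtons=60, targets=[0,0,0,0,0,0,0.03,0,0,0,0,0,0,0.015,0,0,0,0,0,0,0.004,0,0,0,0,0,0,0.004,0,0,0,0,0,0,0.004,0,0,0,0,0,0,0.004])

```text
time: 4.42
ee_pos: [0.5859, -0.2219, 0.0836]
orientation: [179.9, 0.1, 95.3]
ft_force: [0.7, 0.2, 5.5]
gripper_width: 0.0059
```

>>> move_arm(targets=[0,0,0,0,0,-0.005,0.004,0,0,0,0,0,-0.005,0.004,0,0,0,0,0,-0.005,0.004,0,0,0,0,0,-0.005,0.004])

```text
time: 4.75
ee_pos: [0.5847, -0.2213, 0.1025]
orientation: [-180.0, -0.0, 95.3]
ft_force: [-0.2, -0.0, -1.3]
gripper_width: 0.0055
```

```bash
python3 - <<'E'
from mv import *
from snap import *
log();snap('scene','s3');crop('s3',120,150,320,330,4,'s3a')
E
```

```text
(no output)
```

View pics/s3a.png

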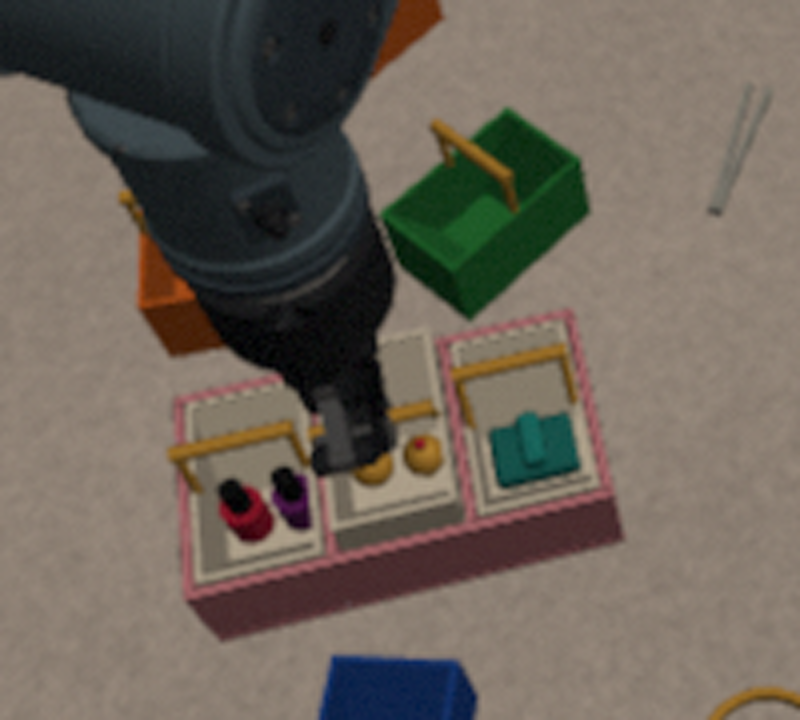

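>>> move_arm(targets=[0,0,0,0,0,-0.01,0.004,0,0,0,0,0,-0.01,0.004,0,0,0,0,0,-0.012,0.004,0,0,0,0,0,-0.015,0.004,0,0,0,0,0,-0.015,0.004,0,0,0,0,0,-0.015,0.004,0,0,0,0,0,-0.012,0.004,0,0,0,0,0,0,0.004])

```text
time: 5.47
ee_pos: [0.5868, -0.2225, 0.1956]
orientation: [179.7, 0.2, 95.3]
ft_force: [1.0, -0.6, -0.1]
gripper_width: 0.0059
```

```bash
python3 - <<'E'
from mv import *
from snap import *
log();snap('scene','s4');crop('s4',120,150,320,330,4,'s4a');plan([.51,0.0,.17],[180,0,5.3])
l=[json.loads(x) for x in open('log.jsonl')]
for x in l: print(np.round(x[0],2),np.round(x[1],4),np.round(x[2],2))
E
```

```text
shift in tool [ 0.2283 -0.0552  0.0229] turn after rotvec [ 4.5000e-03 -7.0000e-04  1.5713e+00] shift in target tool axes [-0.0552 -0.2282  0.0237]
[ 65.41  10.4   92.13  -0.    77.57 -11.82] [0.1268 0.5603 0.2415] [-1.7991e+02 -2.0000e-02  1.6723e+02]
[ 30.09 -12.33 114.44  -0.    77.89 -47.18] [0.2797 0.2982 0.2421] [-180.      0.    167.27]
[-1.0860e+01 -8.5800e+00  1.1129e+02  1.0000e-02  7.7290e+01 -8.8070e+01] [0.4324 0.037  0.2422] [179.99  -0.   167.21]
[-31.66  16.7   84.46   0.    78.89 -36.78] [ 0.5843 -0.2219  0.2417] [-1.7995e+02 -4.0000e-02  9.5120e+01]
[-31.6   27.04  90.85  -0.    62.38 -37.05] [ 0.5834 -0.2206  0.0795] [-1.7978e+02 -1.6000e-01  9.5450e+01]
[-31.59  25.28  90.3   -0.    64.46 -36.92] [ 0.5847 -0.2213  0.1025] [-1.7996e+02 -2.0000e-02  9.5330e+01]
[-31.59  19.1   86.89   0.    73.64 -36.92] [ 0.5868 -0.2225  0.1956] [179.71   0.22  95.33]
[-31.59  19.2   87.     0.    73.56 -36.92] [ 0.5861 -0.2221  0.1937] [1.7981e+02 1.4000e-01 9.5330e+01]
```

View pics/s4a.png

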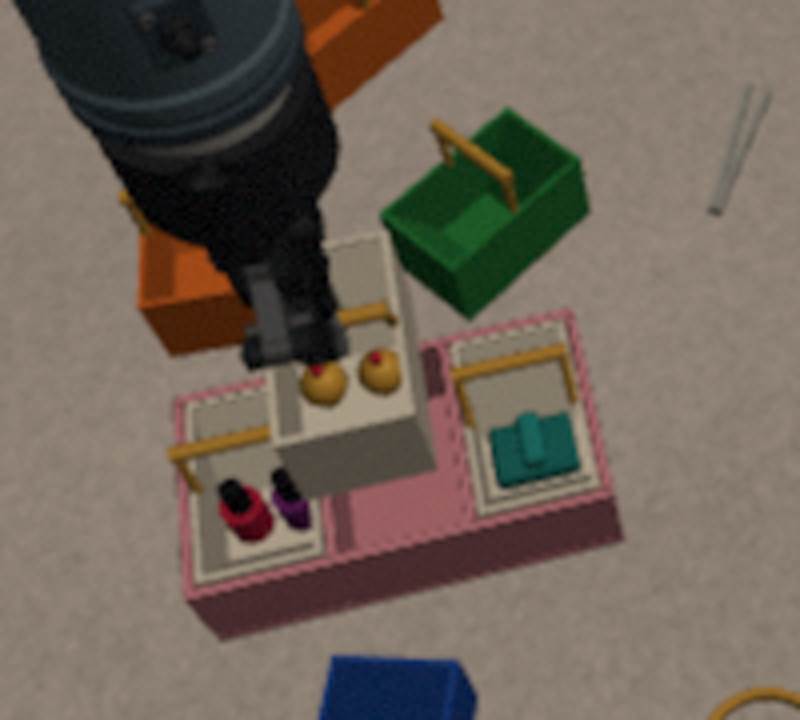

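```bash
python3 - <<'E'
from mv import *
plan([.52,-0.0145,.21],[180,0,0])
E
```

```text
shift in tool [ 0.2128 -0.0465 -0.017 ] turn after rotvec [ 4.6000e-03 -9.0000e-04  1.6638e+00] shift in target tool axes [-0.0661 -0.2076 -0.0163]
```

>>> move_arm(targets=[0,0,0,0.004,-0.001,-0.004,0.004,0,0,0,0.008,-0.002,-0.004,0.004,0,0,0,0.012,-0.003,-0.004,0.004,0,0,0,0.016,-0.0035,-0.004,0.004,0,0,0,0.018,-0.004,0,0.004,0,0,0,0.018,-0.004,0,0.004,0,0,0,0.018,-0.004,0,0.004,0,0,0,0.018,-0.004,0,0.004])

```text
time: 6.18
ee_pos: [0.5482, -0.11, 0.2072]
orientation: [-180.0, -0.0, 95.4]
ft_force: [0.0, 0.1, -2.4]
gripper_width: 0.0051
```

>>> move_arm(targets=[0,0,0,0.018,-0.004,0,0.004,0,0,0,0.018,-0.004,0,0.004,0,0,0,0.018,-0.004,0,0.004,0,0,0,0.016,-0.0035,0,0.004,0,0,0,0.014,-0.0035,0,0.004,0,0,0,0.009,-0.002,0,0.004,0,0,0,0.005,-0.001,0,0.004,0,0,0,0.003,-0.001,0,0.004])

```text
time: 6.85
ee_pos: [0.5168, -0.0131, 0.2074]
orientation: [180.0, 0.0, 95.4]
ft_force: [0.4, 0.2, -0.8]
gripper_width: 0.0056
```

>>> move_arm(targets=[0,0,0.03,0,0,0,0.004,0,0,0.06,0,0,0,0.004,0,0,0.09,0,0,0,0.004,0,0,0.12,0,0,0,0.004,0,0,0.12,0,0,0,0.004,0,0,0.12,0,0,0,0.004,0,0,0.12,0,0,0,0.004,0,0,0.12,0,0,0,0.004])

```text
time: 7.52
ee_pos: [0.5172, -0.0146, 0.2073]
orientation: [180.0, 0.0, 50.2]
ft_force: [0.6, -0.8, -1.1]
gripper_width: 0.0061
```

>>> move_arm(targets=[0,0,0.12,0,0,0,0.004,0,0,0.12,0,0,0,0.004,0,0,0.12,0,0,0,0.004,0,0,0.12,0,0,0,0.004,0,0,0.12,0,0,0,0.004,0,0,0.11,0,0,0,0.004,0,0,0.08,0,0,0,0.004,0,0,0.06,0,0,0,0.004])

```text
time: 8.18
ee_pos: [0.5172, -0.0146, 0.2072]
orientation: [180.0, -0.0, 1.6]
ft_force: [0.1, 0.0, -2.3]
gripper_width: 0.0054
```

```bash
python3 - <<'E'
from mv import *
from snap import *
plan([.52,-0.0145,.078],[180,0,0]);snap('scene','s5');
E
```

```text
shift in tool [ 0.0028 -0.      0.1292] turn after rotvec [ 0.0003 -0.      0.0287] shift in target tool axes [ 2.800e-03 -1.000e-04  1.292e-01]
```

View pics/s5.png

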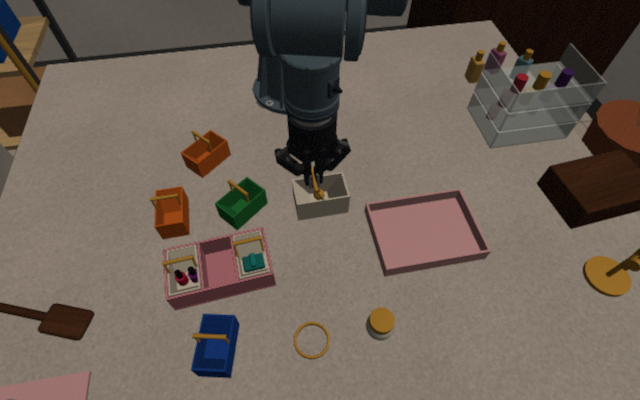

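>>> move_arm(targets=[0,0,0.02,0.0028,0,0.008,0.004,0,0,0,0,0,0.018,0.004,0,0,0,0,0,0.022,0.004,0,0,0,0,0,0.025,0.004,0,0,0,0,0,0.022,0.004,0,0,0,0,0,0.015,0.004,0,0,0,0,0,0.008,0.004,0,0,0,0,0,0.004,0.004])

```text
time: 8.9
ee_pos: [0.5189, -0.0138, 0.0835]
orientation: [-180.0, 0.1, 0.8]
ft_force: [-0.3, 0.4, -0.7]
gripper_width: 0.0058
```

>>> move_arm(targets=[0,0,0,0,0,0.003,0.004,0,0,0,0,0,0.003,0.004,0,0,0,0,0,0,0.004])

```text
time: 9.15
ee_pos: [0.5202, -0.014, 0.0796]
orientation: [180.0, -0.1, 0.8]
ft_force: [0.5, -0.8, -2.3]
gripper_width: 0.0055
```

```bash
python3 - <<'E'
from mv import *
from snap import *
log();snap('scene','s6');crop('s6',250,130,370,230,6,'s6a');print(st()[0]['ft_force'],st()[1])
E
```

```text
[-0.21185106  1.28501403 -1.91127617] [ 0.52025755 -0.01396432  0.0798562 ]
```

View pics/s6a.png

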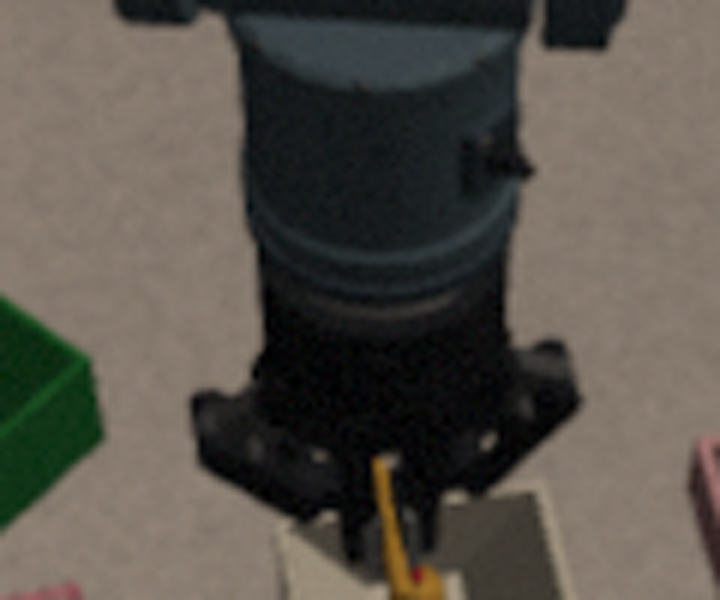

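>>> move_arm(targets=[0,0,0,0,0,0.0015,0.004,0,0,0,0,0,0.0015,0.004,0,0,0,0,0,0.001,0.004,0,0,0,0,0,0,0.004])

```text
time: 9.53
ee_pos: [0.5212, -0.0153, 0.078]
orientation: [179.8, -0.2, 0.8]
ft_force: [-5.5, -3.7, 13.6]
gripper_width: 0.0057
```

>>> move_arm(targets=[0,0,0,0,0,0.001,0.004,0,0,0,0,0,0.001,0.004,0,0,0,0,0,0,0.004])

```text
time: 9.78
ee_pos: [0.5218, -0.0163, 0.0774]
orientation: [179.7, -0.2, 0.8]
ft_force: [-8.6, -8.3, 24.8]
gripper_width: 0.0053
```

>>> move_arm(targets=[0,0,0,0,0,-0.002,0.004,0,0,0,0,0,-0.001,0.012,0,0,0,0,0,0,0.03,0,0,0,0,0,0,0.045,0,0,0,0,0,0,0.045,0,0,0,0,0,-0.01,0.045,0,0,0,0,0,-0.03,0.045,0,0,0,0,0,-0.035,0.045])

```text
time: 10.45
ee_pos: [0.5177, -0.0132, 0.1502]
orientation: [-179.9, 0.3, 0.8]
ft_force: [1.4, -0.5, 0.3]
gripper_width: 0.0451
```

>>> move_arm(targets=[0,0,0,0,0,-0.04,0.085,0,0,0,0,0,-0.04,0.085,0,0,0,0,0,-0.03,0.085,0,0,0,0,0,0,0.085])

```text
time: 10.78
ee_pos: [0.5233, -0.0145, 0.2697]
orientation: [179.8, -0.7, 0.8]
ft_force: [0.8, -0.8, 1.1]
gripper_width: 0.0849
```

```bash
python3 - <<'E'
from mv import *
from snap import *
log();snap('wrist','w7');snap('scene','s7');crop('s7',250,130,370,230,6,'s7a');print(st()[0]['ft_force'],st()[1])
E
```

```text
[-0.86165059 -0.86592888 -0.37162921] [ 0.5205127  -0.01390958  0.26323903]
```

View pics/w7.png

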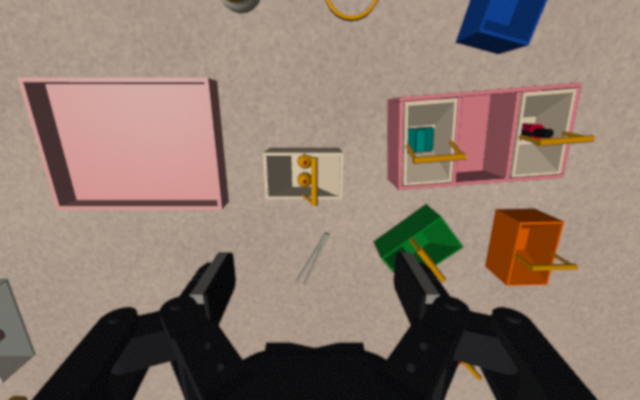

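View pics/s7a.png

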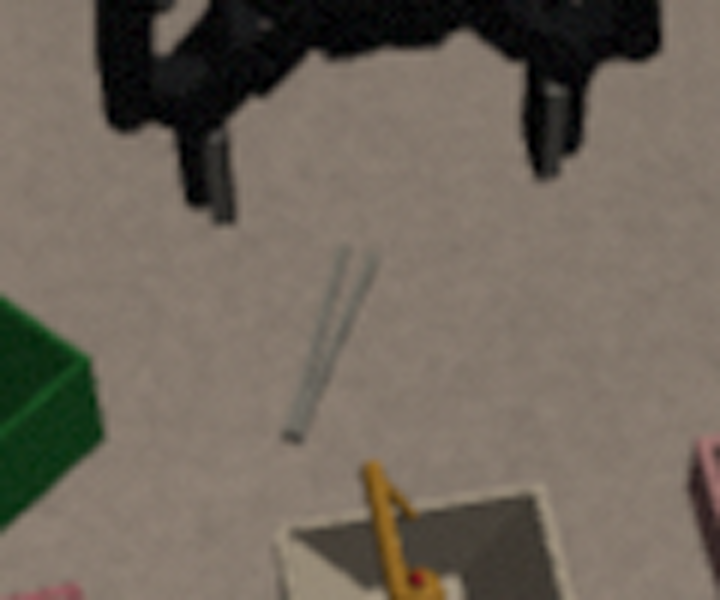

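>>> move_arm(targets=[0,0,-0.12,0,0,0,0.085,0,0,-0.12,0,0,0,0.085,0,0,-0.12,0,0,0,0.085,0,0,-0.12,0,0,0,0.085,0,0,-0.12,0,0,0,0.085,0,0,-0.12,0,0,0,0.085,0,0,-0.12,0,0,0,0.085,0,0,-0.12,0,0,0,0.085])

```text
time: 11.55
ee_pos: [0.5185, -0.0135, 0.259]
orientation: [-179.8, 0.1, 56.1]
ft_force: [-0.1, 0.2, 0.5]
gripper_width: 0.0851
```

>>> move_arm(targets=[0,0,-0.12,0,0,0,0.085,0,0,-0.12,0,0,0,0.085,0,0,-0.12,0,0,0,0.085,0,0,-0.12,0,0,0,0.085,0,0,-0.12,0,0,0,0.085,0,0,0,0,0,0,0.085,0,0,0,0,0,0,0.085])

```text
time: 12.13
ee_pos: [0.5189, -0.0136, 0.2596]
orientation: [-179.8, -0.0, 90.0]
ft_force: [-0.1, 0.7, -0.6]
gripper_width: 0.0849
```

```bash
python3 - <<'E'
from mv import *
log();print(st()[0])
E
```

```text
{'time': 12.1333, 'joint_pos': array([-1.46166276e+01,  2.39729822e+00,  9.87886386e+01,  4.21107540e-04,
        7.89952845e+01, -1.45849632e+01]), 'joint_velocities': array([-0.02091744, -0.30041168, -0.42149169, -0.02850852, -0.04493364,
        1.16937478]), 'effort': array([ 4.34960661e-03, -3.76630461e+01, -3.54745638e+01, -6.33496111e-04,
        1.21285467e-02, -4.28091064e-01]), 'ee_pos': array([ 0.51886246, -0.01357206,  0.2596326 ]), 'orientation': array([-1.79824722e+02, -4.60340433e-02,  8.99681841e+01]), 'ft_force': array([-0.14854848,  0.71759032, -0.64797973]), 'moment': array([ 0.00217647,  0.01653008, -0.0240663 ]), 'gripper_width': 0.08494487763411851}
```

>>> move_arm(targets=[0,0.1,0,0,0,0,0.085,0,0.1,0,0,0,0,0.085,0,0.1,0,0,0,0,0.085,0,0.1,0,0,0,0,0.085,0,0,0,0,0,0,0.085,0,0,0,0,0,0,0.085])

```text
time: 12.63
ee_pos: [0.5192, -0.0149, 0.26]
orientation: [-179.8, -22.9, 89.8]
ft_force: [-0.4, 0.2, 0.1]
gripper_width: 0.0849
```

```bash
python3 - <<'E'
from mv import *
log();print(st()[0], st()[2].as_matrix().round(3))
E
```

```text
{'time': 12.6333, 'joint_pos': array([-27.18051386,   5.87164548,  97.91652413,  20.18782181,
        87.43420307, -29.93488779]), 'joint_velocities': array([ 2.28341221, -1.30261689, -0.22937652, -0.74217818, -0.35558835,
       -0.10869511]), 'effort': array([ -1.13871373, -38.55362892, -33.9298439 ,   1.77699454,
         1.02967579,  -0.16963187]), 'ee_pos': array([ 0.51924613, -0.01488343,  0.25998173]), 'orientation': array([-179.76855212,  -22.88558694,   89.79276569]), 'ft_force': array([-0.3788767 ,  0.23906843,  0.12704261]), 'moment': array([-0.18732666,  0.04678203, -0.0227731 ]), 'gripper_width': 0.08493044038155184} [[ 0.003  1.    -0.003]
 [ 0.921 -0.002  0.389]
 [ 0.389 -0.004 -0.921]]
```

```bash
cat > fk.py <<'E'
import json,numpy as np
from scipy.optimize import least_squares
from scipy.spatial.transform import Rotation as R
def fk(q,p,s4=1,s6=-1):
    h,a1,L2,a3,L3,b,c,L6,e=p
    q=np.radians(q)
    A=lambda ax,t:R.from_euler(ax,t)
    R1=A('z',q[0]);R2=R1*A('y',q[1]);R3=R2*A('y',q[2]);R4=R3*A('z',s4*q[3]);R5=R4*A('y',q[4]);R6=R5*A('z',s6*q[5])
    x=np.array([0,0,h])+R1.apply([a1,b,0])+R2.apply([0,0,L2])+R3.apply([a3,0,L3])+R4.apply([0,c,0])+R5.apply([e,0,L6])
    return x,R6
L=[json.loads(x) for x in open('log.jsonl')]
E
python3 - <<'E'
from fk import *
M=[R.from_euler('xyz',x[2],degrees=True) for x in L]
for s4 in(1,-1):
  for s6 in (1,-1):
    f=lambda p:np.concatenate([fk(x[0],p,s4,s6)[0]-x[1] for x in L])
    r=least_squares(f,[.2,0,.4,0,.4,.05,.05,.2,0])
    D=[(fk(x[0],r.x,s4,s6)[1].inv()*m) for x,m in zip(L,M)]
    print(s4,s6,np.abs(r.fun).max().round(4),r.x.round(4));print([d.as_rotvec(True).round(1).tolist() for d in (D[0],D[3],D[-1])])
E
```

```text
1 1 0.0 [ 0.3134 -0.      0.4382  0.0855  0.5145  0.1178  0.      0.3079 -0.    ]
[[-0.0, -0.0, 90.0], [0.0, -0.0, 90.0], [-0.0, -0.0, 90.0]]
1 -1 0.0 [ 0.3134 -0.      0.4382  0.0855  0.5145  0.1178  0.      0.3079 -0.    ]
[[-0.0, -0.0, 66.4], [0.0, -0.0, 16.4], [-0.0, 0.0, 30.1]]
-1 1 0.0781 [-0.1563 -0.0693  0.4463  0.0741  0.5105  0.2262 -0.1048 -0.1429 -0.0626]
[[0.0, -0.0, 90.0], [-0.0, 0.0, 90.0], [-43.3, 11.7, 87.7]]
-1 -1 0.0781 [-0.1563 -0.0693  0.4463  0.0741  0.5105  0.2262 -0.1048 -0.1429 -0.0626]
[[0.0, -0.0, 66.4], [-0.0, 0.0, 16.4], [-28.9, 28.9, 30.7]]
```

```bash
cat >> fk.py <<'E'
P=[0.3134,0,.4382,.0855,.5145,.1178,0,.3079,0]
lo=np.array([-171.53,-51.25,17.06,-65.23,0,-178.68]);hi=np.array([171.53,118.39,147.69,245.23,150.52,178.68])
def FK(q):
    x,r=fk(q,P,1,1);return x,r*R.from_euler('z',90,degrees=True)
def IK(x,r,q0):
    def f(q):
        a,b=FK(q);return np.concatenate([(a-x)*3,(r.inv()*b).as_rotvec()])
    s=least_squares(f,np.clip(q0,lo+.1,hi-.1),bounds=(lo,hi),x_scale=30,xtol=1e-12,ftol=1e-12,gtol=1e-12);return s.x,np.abs(s.fun).max()
def tool(al,yaw=90): # tilt about tool y
    return R.from_euler('xyz',[180,0,yaw],degrees=True)*R.from_euler('y',al,degrees=True)
def elbow(q):
    q=np.radians(q);h,a1,L2,a3,L3,b,c,L6,e=P
    R1=R.from_euler('z',q[0]);R2=R1*R.from_euler('y',q[1]);R3=R2*R.from_euler('y',q[2])
    e_=np.array([0,0,h])+R1.apply([0,b,0])+R2.apply([0,0,L2]);return e_,e_+R3.apply([a3,0,L3])
E
python3 - <<'E'
from fk import *
q=np.array(L[-1][0])
for al in (23,0,-15,-25,-30):
    q2,e=IK(np.array([.52,0,.04]),tool(al),q);print('grasp',al,q2.round(1),e.round(5));
    if al==23:q=q2
def path(pts,q):
    for x,al in pts:
        q,e=IK(np.array(x),tool(al),q);w=elbow(q)[1];print(x,al,q.round(1),round(e,5),'wrist',w.round(3))
q,_=IK(np.array([.52,0,.04]),tool(-25),q)
path([((.52,0,.1),-25),((.52,0,.18),-25),((.53,.1,.18),-25),((.549,.25,.17),-25),((.549,.25,.17),0),((.549,.25,.17),20),((.549,.25,.16),40),((.549,.25,.15),60),((.549,.25,.15),75),((.549,.25,.15),85),((.549,.25,.15),90),((.549,.25,.15),95),((.549,.25,.15),105)],q)
E
```

```text
grasp 23 [-25.8  23.7 105.5  23.2  63.3 -38.6] 0.0
grasp 0 [-13.1  19.6 107.4   0.   53.  -13.1] 0.0
grasp -15 [ -4.2  21.4 106.6 -19.   52.4   7.5] 0.0
grasp -25 [  1.4  24.4 105.2 -30.9  55.3  20.3] 0.0
grasp -30 [  3.9  26.3 104.3 -36.3  57.5  26.1] 0.0
(0.52, 0, 0.1) -25 [  1.4  18.2 104.6 -28.8  61.1  16.4] 0.0 wrist [0.52  0.13  0.379]
(0.52, 0, 0.18) -25 [  1.4  11.3 102.3 -26.8  69.3  11.6] 0.0 wrist [0.52  0.13  0.459]
(0.53, 0.1, 0.18) -25 [ 11.7  16.2  96.2 -25.4  74.6  20.1] 0.0 wrist [0.53  0.23  0.459]
(0.549, 0.25, 0.17) -25 [ 24.5  27.4  82.3 -22.8  82.   30.1] 0.0 wrist [0.549 0.38  0.449]
(0.549, 0.25, 0.17) 0 [13.2 18.  91.5 -0.  70.5 13.2] 0.0 wrist [0.549 0.25  0.478]
(0.549, 0.25, 0.17) 20 [ 2.8 15.  97.6 21.7 67.8 -5.6] 0.0 wrist [0.549 0.145 0.459]
(0.549, 0.25, 0.16) 40 [ -6.9  18.3 102.   42.3  71.3 -25.2] 0.0 wrist [0.549 0.052 0.396]
(0.549, 0.25, 0.15) 60 [-14.1  27.2 103.2  58.4  80.6 -41.6] 0.0 wrist [ 0.549 -0.017  0.304]
(0.549, 0.25, 0.15) 75 [-17.3  35.8 102.   67.3  90.  -50.2] 0.0 wrist [ 0.549 -0.047  0.23 ]
(0.549, 0.25, 0.15) 85 [-18.2  42.3 100.3  72.4  96.9 -54.5] 0.0 wrist [ 0.549 -0.057  0.177]
(0.549, 0.25, 0.15) 90 [-18.3  45.6  99.3  74.8 100.4 -56.3] 0.0 wrist [ 0.549 -0.058  0.15 ]
(0.549, 0.25, 0.15) 95 [-18.2  49.   98.   77.3 104.1 -57.7] 0.0 wrist [ 0.549 -0.057  0.123]
(0.549, 0.25, 0.15) 105 [-17.3  55.6  95.2  82.3 111.5 -59.9] 0.0 wrist [ 0.549 -0.047  0.07 ]
```

```bash
python3 - <<'E'
from snap import *
snap('wrist','w8');snap('top','t8');crop('t8',250,120,380,220,6,'t8a');crop('w7',240,120,370,230,6,'w7a')
E
```

```text
(no output)
```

View pics/t8a.png

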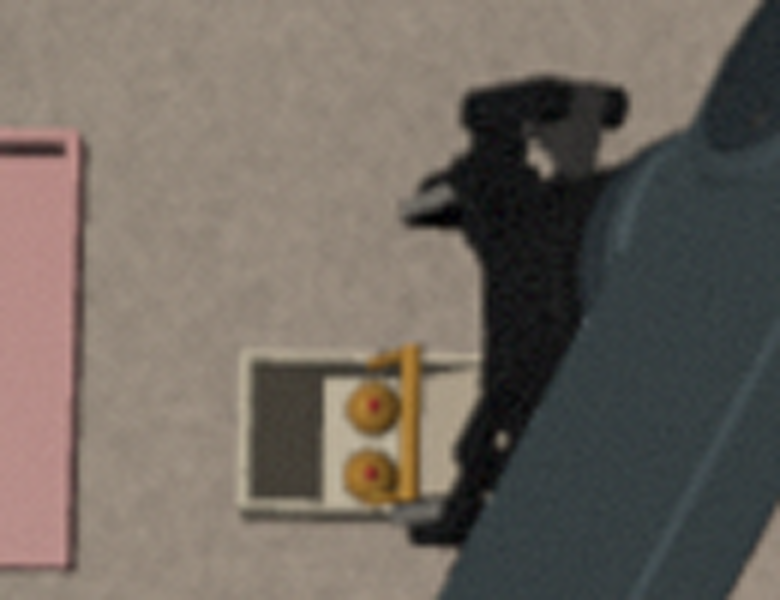

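View pics/w7a.png

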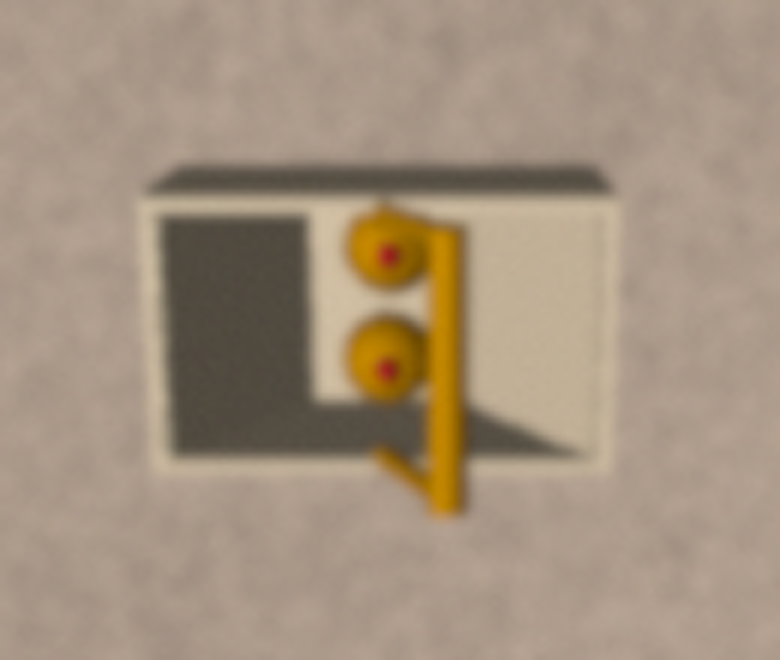

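View pics/w8.png

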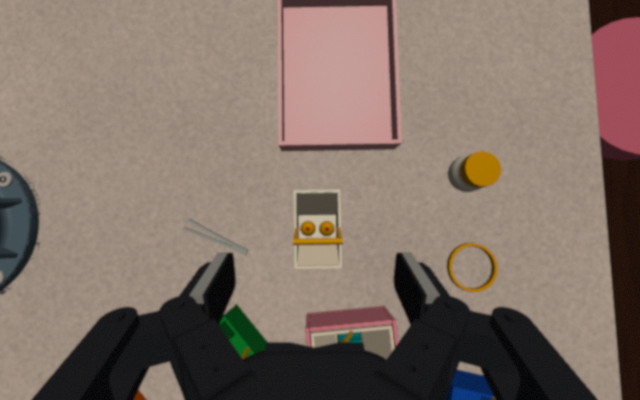

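```bash
python3 - <<'E'
from snap import *
f=lambda x,y:(240+x/6,120+y/6)
c=[onplane('w7',*f(*p),.054) for p in [(138,193),(620,193),(610,472),(157,472)]];print(np.round(c,4),np.mean(c,0))
g=lambda x,y:(250+x/6,120+y/6)
print('top left corners',onplane('t8',*g(238,350),.054),onplane('t8',*g(240,518),.054))
c=[onplane('w8',*p,.054) for p in [(293,190),(341,190),(342,268),(294,269)]];print(np.round(c,4),np.mean(c,0))
from mv import *
plan([.52,0.0,.16],(R.from_euler('xyz',[180,0,90],degrees=True)*R.from_euler('y',-25,degrees=True)).as_euler('xyz',degrees=True))
E
```

```text
[[ 0.552   0.0483  0.054 ]
 [ 0.5534 -0.0516  0.054 ]
 [ 0.4926 -0.0523  0.054 ]
 [ 0.4913  0.0467  0.054 ]] [ 0.52230854 -0.00221127  0.054     ]
top left corners [0.54986773 0.04859846 0.054     ] [0.48602847 0.04559679 0.054     ]
[[ 0.4913  0.0479  0.054 ]
 [ 0.5534  0.0478  0.054 ]
 [ 0.5537 -0.0515  0.054 ]
 [ 0.4929 -0.0527  0.054 ]] [ 0.52284292 -0.00212932  0.054     ]
shift in tool [-0.0266  0.0006  0.0983] turn after rotvec [-0.0014 -0.8347  0.0018] shift in target tool axes [0.055  0.0005 0.0858]
```

>>> move_arm(targets=[0,-0.12,0,0,0,0,0.085,0,-0.12,0,0,0,0,0.085,0,-0.12,0,0,0,0,0.085,0,-0.12,0,0,0,0,0.085,0,-0.12,0,0,0,0,0.085,0,-0.12,0,0,0,0,0.085,0,-0.115,0,0,0,0,0.085,0,0,0,0,0,0,0.085])

```text
time: 13.4
ee_pos: [0.5192, -0.0098, 0.2607]
orientation: [180.0, 25.2, 90.5]
ft_force: [-0.3, 0.3, -1.0]
gripper_width: 0.0851
```

```bash
python3 - <<'E'
from mv import *
T=(R.from_euler('xyz',[180,0,90],degrees=True)*R.from_euler('y',-25,degrees=True)).as_euler('xyz',degrees=True)
plan([.522,-0.0005,.1],T);plan([.522,-0.0005,.03],T);print(st()[0]['joint_pos'])
E
```

```text
shift in tool [0.0768 0.0029 0.1414] turn after rotvec [0.0042 0.0036 0.0085] shift in target tool axes [0.0763 0.0028 0.1417]
shift in tool [0.1066 0.0028 0.2048] turn after rotvec [0.0042 0.0036 0.0085] shift in target tool axes [0.1059 0.0028 0.2051]
[  0.38807942   5.42841275  98.92522027 -25.92045231  76.96165303
   6.08787349]
```

>>> move_arm(targets=[0,0,0.008,0.0128,0.0028,0.0236,0.085,0,0,0,0.0128,0,0.0236,0.085,0,0,0,0.0128,0,0.0236,0.085,0,0,0,0.0128,0,0.0236,0.085,0,0,0,0.0128,0,0.0236,0.085,0,0,0,0.0128,0,0.0236,0.085,0,0,0,0,0,0,0.085])

```text
time: 13.98
ee_pos: [0.5195, -0.0032, 0.0958]
orientation: [-179.7, 24.8, 89.8]
ft_force: [-2.3, 0.1, 0.5]
gripper_width: 0.0848
```

```bash
python3 - <<'E'
from mv import *
T=(R.from_euler('xyz',[180,0,90],degrees=True)*R.from_euler('y',-25,degrees=True)).as_euler('xyz',degrees=True)
from snap import *
snap('scene','s9');crop('s9',240,120,380,230,5,'s9a');snap('wrist','w9')
plan([.522,-0.0005,.03],T)
E
```

```text
shift in tool [ 0.0326 -0.0009  0.0627] turn after rotvec [ 0.0002 -0.002  -0.0046] shift in target tool axes [ 0.0327 -0.0008  0.0627]
```

View pics/s9a.png

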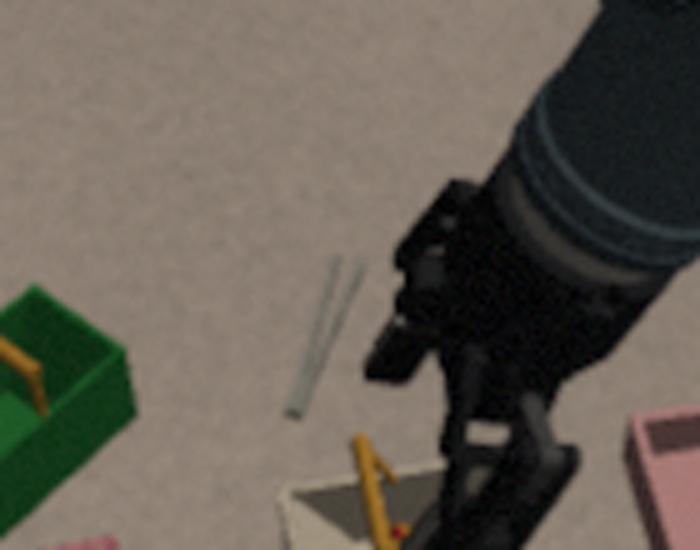

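View pics/w9.png

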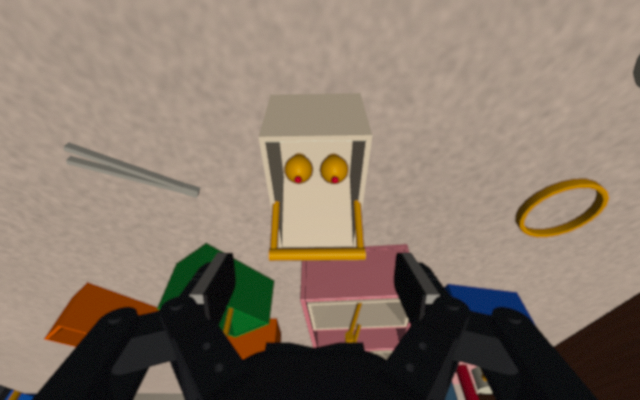

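>>> move_arm(targets=[0,0,0,0.007,0,0.0125,0.085,0,0,0,0.007,0,0.0125,0.085,0,0,0,0.007,0,0.0125,0.085,0,0,0,0.006,0,0.0125,0.085,0,0,0,0.0055,0,0.0125,0.085,0,0,0,0,0,0,0.085,0,0,0,0,0,0,0.085])

```text
time: 14.67
ee_pos: [0.5238, -0.0007, 0.0307]
orientation: [179.7, 24.9, 89.6]
ft_force: [-0.1, -0.7, 0.4]
gripper_width: 0.0852
```

```bash
python3 - <<'E'
from mv import *
T=(R.from_euler('xyz',[180,0,90],degrees=True)*R.from_euler('y',-25,degrees=True)).as_euler('xyz',degrees=True)
from snap import *
snap('scene','s10');snap('wrist','w10')
plan([.522,-0.0005,.03],T)
E
```

```text
shift in tool [ 0.0008 -0.0025  0.0013] turn after rotvec [ 0.0036 -0.0014 -0.0064] shift in target tool axes [ 0.0008 -0.0025  0.0014]
```

View pics/w10.png

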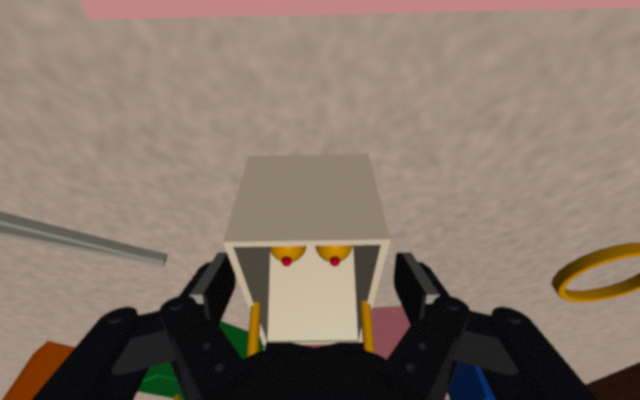

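>>> move_arm(newtons=70, targets=[0,0,0,0,0,0,0.075,0,0,0,0,0,0,0.068,0,0,0,0,0,0,0.062,0,0,0,0,0,0,0.055,0,0,0,0,0,0,0.05,0,0,0,0,0,0,0.05,0,0,0,0,0,0,0.05])

```text
time: 15.35
ee_pos: [0.5239, -0.0006, 0.0311]
orientation: [179.7, 24.9, 89.6]
ft_force: [-1.8, 0.4, 6.8]
gripper_width: 0.0591
```

>>> move_arm(targets=[0,0,0,-0.0021,0,-0.0045,0.05,0,0,0,-0.0042,0,-0.009,0.05,0,0,0,-0.0042,0,-0.009,0.05,0,0,0,-0.0042,0,-0.009,0.05,0,0,0,0,0,0,0.05])

```text
time: 15.77
ee_pos: [0.5249, -0.0008, 0.0677]
orientation: [179.5, 24.9, 89.6]
ft_force: [0.9, 0.0, -2.6]
gripper_width: 0.0587
```

```bash
python3 - <<'E'
from mv import *
from snap import *
snap('scene','s11');snap('wrist','w11');crop('s11',240,120,400,240,5,'s11a');log();print(st())
E
```

```text
({'time': 15.8667, 'joint_pos': array([  1.21980543,  21.84338911, 104.70138491, -29.91418722,
        57.63791573,  18.73782157]), 'joint_velocities': array([-0.05295408,  1.16295082,  0.72541807,  0.08383632, -0.1924361 ,
        0.04421217]), 'effort': array([ 1.27664985e-02, -4.71036887e+01, -2.73746699e+01, -1.79701578e+00,
        7.04992097e-01, -3.20889428e-02]), 'ee_pos': array([ 0.52378485, -0.00075119,  0.06584674]), 'orientation': array([179.6601738 ,  24.9136856 ,  89.60686149]), 'ft_force': array([-0.19064837,  0.07210279, -1.20380416]), 'moment': array([ 0.33330543, -0.03786974, -0.02671836]), 'gripper_width': 0.058892010022558484}, array([ 0.52378485, -0.00075119,  0.06584674]), Rotation.from_matrix(array([[ 0.006223  ,  0.99997601,  0.00304054],
                            [ 0.90692207, -0.00436298, -0.42127583],
                            [-0.42125246,  0.00537913, -0.90692747]])))
```

View pics/s11a.png

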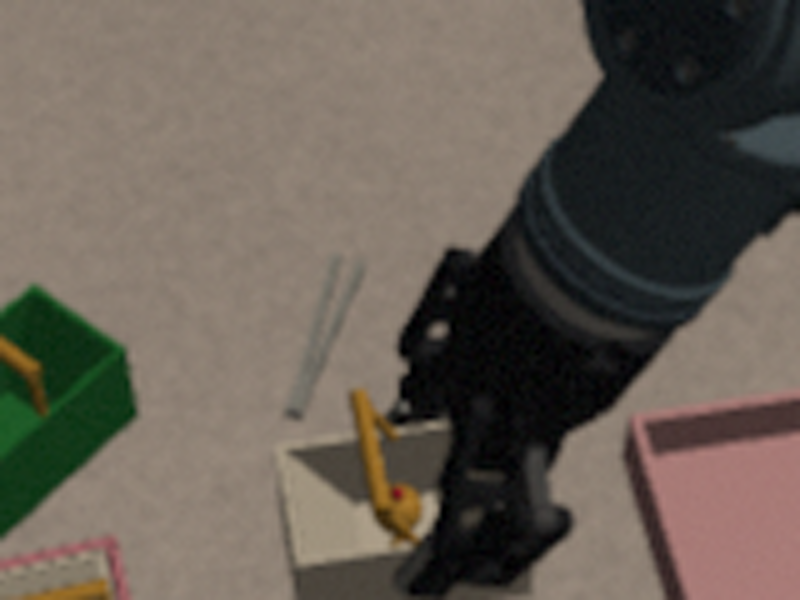

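View pics/w11.png

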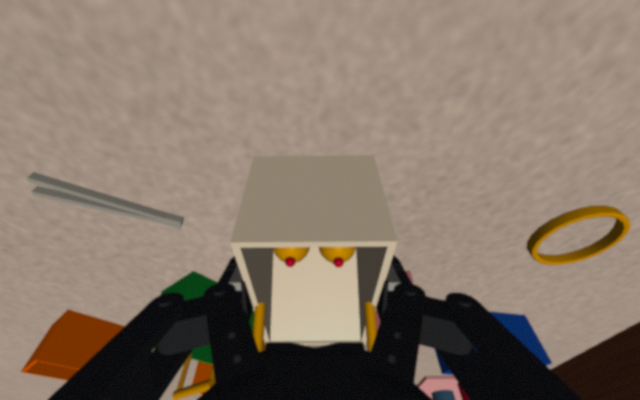

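>>> move_arm(targets=[0,0,0,-0.0042,0,-0.009,0.05,0,0,0,-0.0063,0,-0.0136,0.05,0,0,0,-0.0084,0,-0.0181,0.05,0,0,0,-0.0084,0,-0.0181,0.05,0,0,0,-0.0084,0,-0.0181,0.05,0,0,0,-0.0063,0,-0.0136,0.05,0,0,0,0.005,0.0008,-0.002,0.05,0,0,0,0.01,0.001,-0.0045,0.05])

```text
time: 16.53
ee_pos: [0.525, 0.0155, 0.1649]
orientation: [179.7, 24.9, 89.5]
ft_force: [-0.1, -0.1, -2.7]
gripper_width: 0.059
```

>>> move_arm(targets=[0,0,0,0.016,0.0017,-0.0074,0.05,0,0,0,0.02,0.002,-0.0093,0.05,0,0,0,0.02,0.002,-0.0093,0.05,0,0,0,0.02,0.002,-0.0093,0.05,0,0,0,0.02,0.002,-0.0093,0.05,0,0,0,0.02,0.002,-0.0093,0.05,0,0,0,0.02,0.002,-0.0093,0.05,0,0,0,0.02,0.002,-0.0093,0.05])

```text
time: 17.2
ee_pos: [0.5397, 0.1894, 0.162]
orientation: [-180.0, 25.0, 89.8]
ft_force: [0.3, -0.1, -2.4]
gripper_width: 0.0595
```

>>> move_arm(targets=[0,0,0,0.02,0.002,-0.0093,0.05,0,0,0,0.02,0.002,-0.0093,0.05,0,0,0,0.016,0.0017,-0.0074,0.05,0,0,0,0.011,0.001,-0.005,0.05,0,0,0,0.006,0.001,-0.0028,0.05,0,0,0,0,0,0,0.05,0,0,0,0,0,0,0.05])

```text
time: 17.78
ee_pos: [0.5488, 0.2677, 0.1634]
orientation: [179.9, 25.0, 89.7]
ft_force: [0.5, -0.8, -2.0]
gripper_width: 0.0592
```

```bash
python3 - <<'E'
from mv import *
from snap import *
snap('top','t12');snap('scene','s12');print(st()[1],st()[0]['joint_pos'])
from fk import *
q=st()[0]['joint_pos']
for al in range(-25,96,8):
    q,e=IK(np.array([.549,.27,.165]),tool(al),q);print(al,q.round(1),round(e,4),elbow(q)[1].round(3))
E
```

```text
[0.54898438 0.26707427 0.16390644] [ 25.86358481  28.8787983   80.83801827 -22.53557809  82.37206758
  31.61154157]
-25 [ 26.1  29.   80.5 -22.5  82.7  31.4] 0.0 [0.549 0.4   0.444]
-17 [ 22.9  25.4  83.8 -16.   78.1  27.2] 0.0 [0.549 0.36  0.459]
-9 [19.4 22.2 87.  -8.8 74.  22.1] 0.0 [0.549 0.318 0.469]
-1 [15.6 19.6 90.  -1.  70.6 15.9] 0.0 [0.549 0.275 0.473]
7 [11.6 17.6 92.9  7.4 68.2  8.9] 0.0 [0.549 0.232 0.471]
15 [ 7.4 16.4 95.5 16.2 66.9  1.2] 0.0 [0.549 0.19  0.462]
23 [ 3.3 16.  97.9 25.1 66.9 -6.8] 0.0 [0.549 0.15  0.448]
31 [ -0.7  16.5  99.8  33.7  68.  -14.8] 0.0 [0.549 0.111 0.429]
39 [ -4.4  17.9 101.4  41.8  70.2 -22.4] 0.0 [0.549 0.076 0.404]
47 [ -7.7  20.2 102.5  49.1  73.4 -29.5] 0.0 [0.549 0.045 0.375]
55 [-10.5  23.3 103.1  55.7  77.3 -35.8] 0.0 [0.549 0.018 0.342]
63 [-12.8  27.1 103.3  61.4  81.8 -41.4] 0.0 [ 0.549 -0.004  0.305]
71 [-14.6  31.6 102.9  66.4  86.7 -46.2] 0.0 [ 0.549 -0.021  0.265]
79 [-15.7  36.5 102.1  71.   91.9 -50.4] 0.0 [ 0.549 -0.032  0.224]
87 [-16.3  41.6 100.7  75.2  97.4 -53.8] 0.0 [ 0.549 -0.037  0.181]
95 [-16.2  47.   99.   79.3 103.2 -56.5] 0.0 [ 0.549 -0.037  0.138]
```

View pics/s12.png

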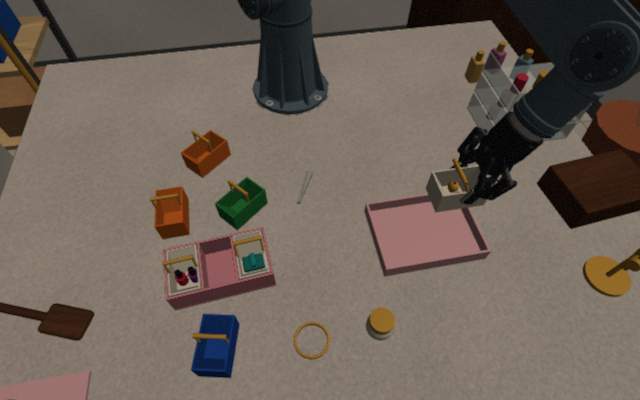

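>>> move_arm(targets=[0,0.05,0,0,0,0,0.05,0,0.1,0,0,0,0,0.05,0,0.1,0,0,0,0,0.05,0,0.1,0,0,0,0,0.05,0,0.1,0,0,0,0,0.05,0,0.1,0,0,0,0,0.05,0,0.1,0,0,0,0,0.05,0,0.1,0,0,0,0,0.05])

```text
time: 18.55
ee_pos: [0.5497, 0.2668, 0.1655]
orientation: [179.6, -18.3, 89.8]
ft_force: [-0.1, 0.1, -2.2]
gripper_width: 0.0591
```

>>> move_arm(targets=[0,0.09,0,0,0,0,0.05,0,0.09,0,0,0,0,0.05,0,0.09,0,0,0,0,0.05,0,0.09,0,0,0,0,0.05,0,0.08,0,0,0,0,0.05,0,0.07,0,0,0,0,0.05,0,0.06,0,0,0,0,0.05,0,0.05,0,0,0,0,0.05])

```text
time: 19.22
ee_pos: [0.5493, 0.2663, 0.1641]
orientation: [179.7, -53.7, 89.9]
ft_force: [-0.1, -0.9, -2.2]
gripper_width: 0.059
```

```bash
python3 - <<'E'
from mv import *
from snap import *
snap('top','t13');snap('scene','s13');print(st()[1],st()[0]['joint_pos'],st()[2].as_matrix()[:,2])
E
```

```text
[0.54873521 0.26607999 0.16278276] [-10.50562899  22.66771867 103.40866936  54.59478501  76.34849208
 -35.05770625] [ 0.00600819  0.80443787 -0.59400641]
```

View pics/s13.png

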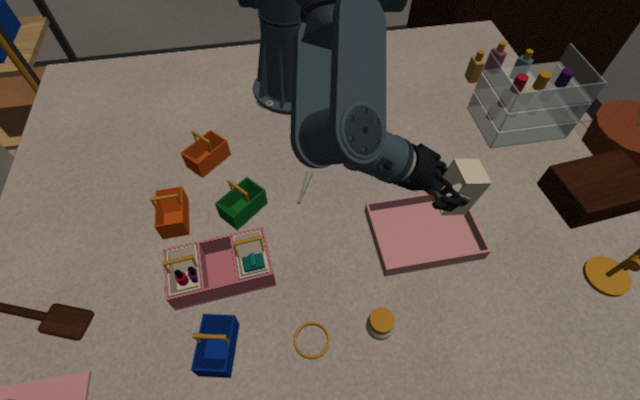

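>>> move_arm(targets=[0,0.05,0,0,0,0,0.05,0,0.05,0,0,0,0,0.05,0,0.05,0,0,0,0,0.05,0,0.05,0,0,0,0,0.05,0,0.05,0,0,0,0,0.05,0,0.05,0,0,0,0,0.05,0,0.05,0,0,0,0,0.05,0,0.05,0,0,0,0,0.05])

```text
time: 19.98
ee_pos: [0.5495, 0.2677, 0.1647]
orientation: [178.9, -76.4, 90.8]
ft_force: [-1.0, 0.3, -1.4]
gripper_width: 0.0591
```

>>> move_arm(targets=[0,0.05,0,0,0,0,0.05,0,0.05,0,0,0,0,0.05,0,0.05,0,0,0,0,0.05,0,0.05,0,0,0,0,0.05,0,0,0,0,0,0,0.05,0,0,0,0,0,0,0.05,0,0,0,0,0,0,0.05,0,0,0,0,0,0,0.05])

```text
time: 20.65
ee_pos: [0.5495, 0.268, 0.1649]
orientation: [172.4, -87.8, 97.3]
ft_force: [0.1, 0.7, -0.3]
gripper_width: 0.0591
```

```bash
python3 - <<'E'
from mv import *
from snap import *
snap('top','t14');snap('scene','s14');print(st()[1],st()[0]['joint_pos'],st()[2].as_matrix()[:,2])
crop('s14',350,140,510,290,5,'s14a');crop('t14',140,120,400,320,3,'t14a')
E
```

```text
[0.54941711 0.26801487 0.16489894] [-16.51617932  42.18886679 100.66473366  75.62982664  98.02175572
 -54.44993702] [ 0.00409722  0.99930065 -0.03716746]
```

View pics/s14a.png

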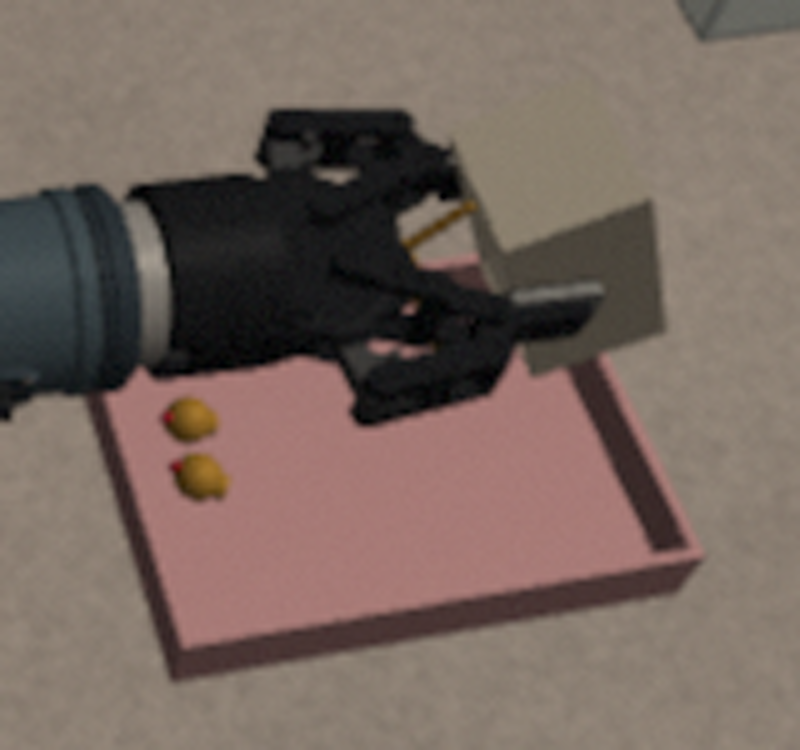

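View pics/t14a.png

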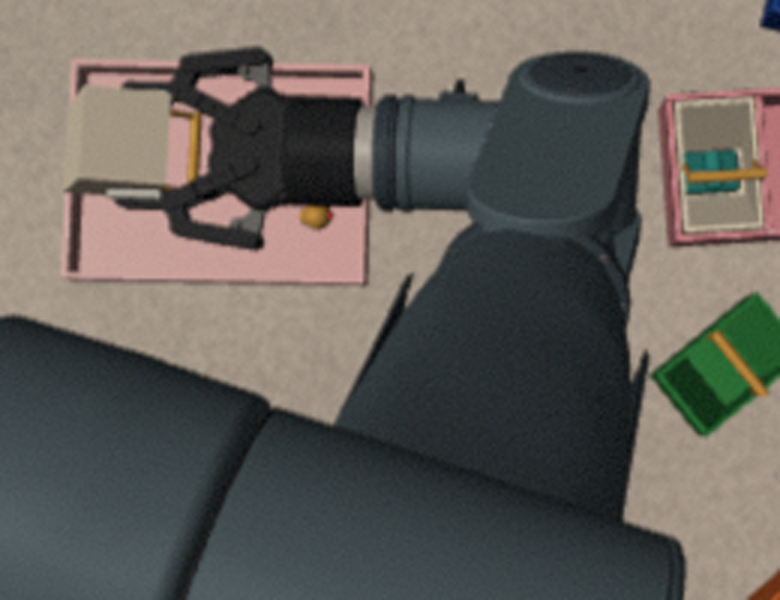

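>>> move_arm(targets=[0,-0.115,0,0,0,0,0.05,0,-0.115,0,0,0,0,0.05,0,-0.115,0,0,0,0,0.05,0,-0.115,0,0,0,0,0.05,0,-0.115,0,0,0,0,0.05,0,-0.115,0,0,0,0,0.05,0,-0.115,0,0,0,0,0.05,0,-0.115,0,0,0,0,0.05])

```text
time: 21.42
ee_pos: [0.5498, 0.2674, 0.1658]
orientation: [179.5, -34.9, 89.9]
ft_force: [-0.8, -0.0, -2.1]
gripper_width: 0.059
```

>>> move_arm(targets=[0,-0.115,0,0,0,0,0.05,0,-0.115,0,0,0,0,0.05,0,-0.115,0,0,0,0,0.05,0,-0.115,0,0,0,0,0.05,0,-0.115,0,0,0,0,0.05,0,-0.115,0,0,0,0,0.05,0,-0.115,0,0,0,0,0.05,0,-0.115,0,0,0,0,0.05])

```text
time: 22.08
ee_pos: [0.5495, 0.2685, 0.1662]
orientation: [179.6, 17.7, 89.6]
ft_force: [-1.1, -0.1, -1.3]
gripper_width: 0.059
```

>>> move_arm(targets=[0,-0.08,0,0,0,0,0.05,0,-0.05,0,0,0,0,0.05,0,0,0,0,0,0,0.05,0,0,0,0,0,0,0.05])

```text
time: 22.42
ee_pos: [0.5486, 0.2687, 0.1638]
orientation: [179.8, 24.8, 89.8]
ft_force: [-0.5, 0.1, -1.8]
gripper_width: 0.0589
```

```bash
python3 - <<'E'
from mv import *
from snap import *
snap('top','t15');snap('scene','s15');crop('s15',350,140,510,290,5,'s15a')
T=(R.from_euler('xyz',[180,0,90],degrees=True)*R.from_euler('y',-25,degrees=True)).as_euler('xyz',degrees=True)
plan([.524,0,.165],T)
E
```

```text
shift in tool [-0.2432 -0.0239  0.112 ] turn after rotvec [ 0.0013 -0.003  -0.006 ] shift in target tool axes [-0.2427 -0.0252  0.1128]
```

View pics/s15a.png

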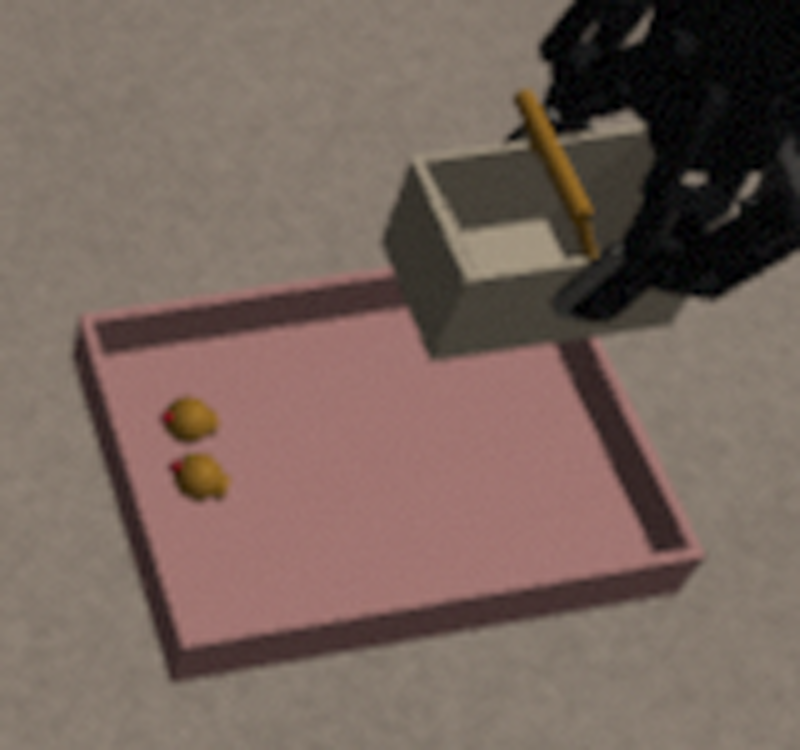

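>>> move_arm(targets=[0,0,0,-0.0094,-0.001,0.0043,0.05,0,0,0,-0.0187,-0.002,0.0087,0.05,0,0,0,-0.0222,-0.0023,0.0103,0.05,0,0,0,-0.0222,-0.0023,0.0103,0.05,0,0,0,-0.0222,-0.0023,0.0103,0.05,0,0,0,-0.0222,-0.0023,0.0103,0.05,0,0,0,-0.0222,-0.0023,0.0103,0.05,0,0,0,-0.0222,-0.0023,0.0103,0.05])

```text
time: 23.18
ee_pos: [0.5311, 0.0877, 0.165]
orientation: [179.7, 24.9, 89.5]
ft_force: [0.9, -0.6, -0.8]
gripper_width: 0.0591
```

>>> move_arm(targets=[0,0,0,-0.0222,-0.0023,0.0103,0.05,0,0,0,-0.0222,-0.0023,0.0103,0.05,0,0,0,-0.0187,-0.002,0.0087,0.05,0,0,0,-0.0094,-0.001,0.0043,0.05,0,0,0,-0.0094,-0.001,0.0043,0.05,0,0,0,0,0,0,0.05,0,0,0,0,0,0,0.05])

```text
time: 23.77
ee_pos: [0.5227, -0.0002, 0.1647]
orientation: [179.7, 24.9, 89.6]
ft_force: [0.7, -0.4, -0.9]
gripper_width: 0.0592
```

```bash
python3 - <<'E'
from mv import *
from snap import *
T=(R.from_euler('xyz',[180,0,90],degrees=True)*R.from_euler('y',-25,degrees=True)).as_euler('xyz',degrees=True)
plan([.524,0,.035],T);print(st()[1])
snap('scene','s16');crop('s16',240,90,420,240,4,'s16a')
E
```

```text
shift in tool [0.0547 0.0008 0.1176] turn after rotvec [ 0.0014 -0.0019 -0.0067] shift in target tool axes [0.055  0.0013 0.1175]
[ 5.22650410e-01 -1.65832223e-04  1.64693843e-01]
```

View pics/s16a.png

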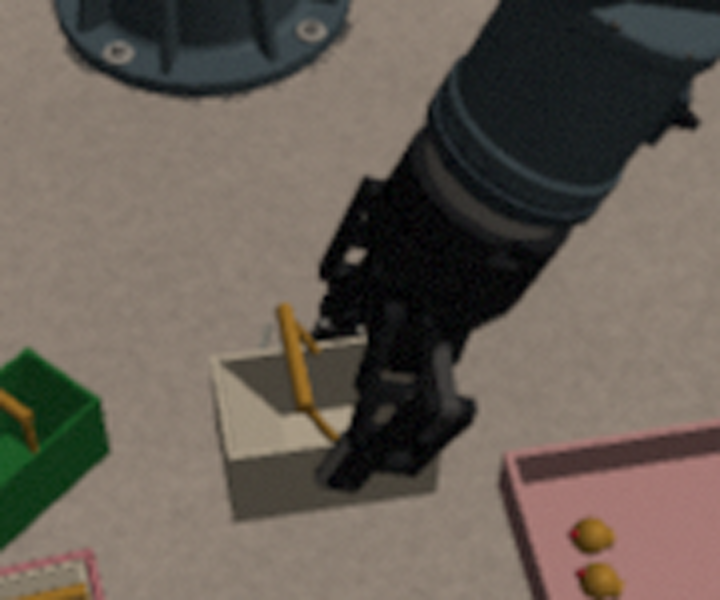

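Lower to about 5 mm over the table, then creep.

>>> move_arm(targets=[0,0,0,0.005,0,0.0107,0.05,0,0,0,0.0085,0,0.0185,0.05,0,0,0,0.0085,0,0.0185,0.05,0,0,0,0.0085,0,0.0185,0.05,0,0,0,0.0085,0,0.0185,0.05,0,0,0,0.0085,0,0.0185,0.05,0,0,0,0.0045,0,0.009,0.05,0,0,0,0.002,0,0.0045,0.05])

```text
time: 24.48
ee_pos: [0.5215, 0.0007, 0.0332]
orientation: [-180.0, 24.9, 89.8]
ft_force: [-1.1, -0.8, -0.1]
gripper_width: 0.0593
```

>>> move_arm(targets=[0,0,0,0,0,0,0.05,0,0,0,0,0,0,0.05])

```text
time: 24.65
ee_pos: [0.5235, 0.0002, 0.0361]
orientation: [179.8, 24.9, 89.7]
ft_force: [0.0, 0.4, -1.8]
gripper_width: 0.0594
```

>>> move_arm(targets=[0,0,0,0.0006,0,0.0014,0.05,0,0,0,0.0006,0,0.0014,0.05,0,0,0,0,0,0,0.05])

```text
time: 24.9
ee_pos: [0.5236, -0.0002, 0.0334]
orientation: [179.7, 24.9, 89.6]
ft_force: [0.1, 0.1, -1.7]
gripper_width: 0.0589
```

>>> move_arm(targets=[0,0,0,0.0005,0,0.001,0.05,0,0,0,0.0004,0,0.0008,0.05,0,0,0,0,0,0,0.05])

```text
time: 25.15
ee_pos: [0.5234, -0.0002, 0.0311]
orientation: [179.7, 24.9, 89.7]
ft_force: [0.1, 0.2, 0.7]
gripper_width: 0.0596
```

>>> move_arm(targets=[0,0,0,0.0003,0,0.0007,0.05,0,0,0,0.0003,0,0.0005,0.05,0,0,0,0,0,0,0.05])

```text
time: 25.4
ee_pos: [0.5235, -0.0002, 0.0311]
orientation: [179.8, 25.0, 89.6]
ft_force: [-5.1, 1.9, 12.6]
gripper_width: 0.0589
```

Contact. Release and withdraw straight up.

>>> move_arm(targets=[0,0,0,-0.0003,0,-0.0006,0.055,0,0,0,0,0,0,0.065,0,0,0,0,0,0,0.085,0,0,0,0,0,0,0.085,0,0,0,0,0,0,0.085,0,0,0,0,0,0,0.085])

```text
time: 25.9
ee_pos: [0.523, -0.0002, 0.0299]
orientation: [179.8, 24.9, 89.7]
ft_force: [-0.3, 0.2, 0.9]
gripper_width: 0.0846
```

```bash
python3 - <<'E'
from mv import *
from snap import *
snap('wrist','w17');print(st()[1],st()[0]['gripper_width'])
E
```

```text
[ 5.22962260e-01 -2.04394373e-04  2.99268785e-02] 0.08514505181848059
```

View pics/w17.png

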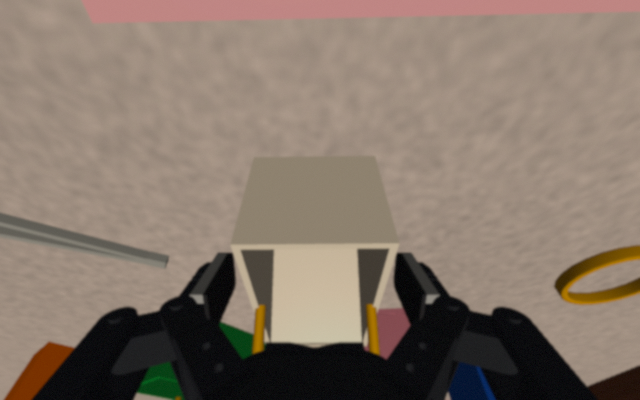

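>>> move_arm(targets=[0,0,0,-0.0042,0,-0.009,0.085,0,0,0,-0.0084,0,-0.018,0.085,0,0,0,-0.0084,0,-0.018,0.085,0,0,0,-0.0084,0,-0.018,0.085,0,0,0,-0.0126,0,-0.027,0.085,0,0,0,-0.0126,0,-0.027,0.085,0,0,0,-0.0126,0,-0.027,0.085,0,0,0,-0.0126,0,-0.027,0.085])

```text
time: 26.62
ee_pos: [0.5221, -0.0004, 0.221]
orientation: [179.8, 24.9, 89.7]
ft_force: [0.7, -0.6, -0.4]
gripper_width: 0.0849
```

>>> move_arm(targets=[0,0,0,0,0,-0.01,0.085,0,0,0,0,0,0,0.085,0,0,0,0,0,0,0.085,0,0,0,0,0,0,0.085])

```text
time: 26.95
ee_pos: [0.5213, 0.0038, 0.2261]
orientation: [180.0, 24.9, 89.8]
ft_force: [0.4, -0.1, -1.1]
gripper_width: 0.0848
```

```bash
python3 - <<'E'
from mv import *
from snap import *
snap('wrist','w18');snap('scene','s18');snap('top','t18');s=st()[0];print(st()[1],s['ft_force'],s['time'],s['joint_velocities'].round(2))
crop('s18',240,120,500,270,3,'s18a')
for n,a in (('jar',(281,97)),('bang',(338,91))): print(n,px('t0',*a),px('t18',*a))
E
```

```text
[0.52143798 0.00366999 0.22596264] [-0.76141783  0.17108445 -0.70562753] 27.1 [-0.01 -0.1  -0.52  0.02  0.07 -0.02]
jar [0.74094608 0.07570547 0.0477925 ] [0.74081312 0.07567811 0.04821331]
bang [ 0.77416343 -0.05917333  0.00639867] [ 0.77407644 -0.05915795  0.00665901]
```

View pics/t18.png

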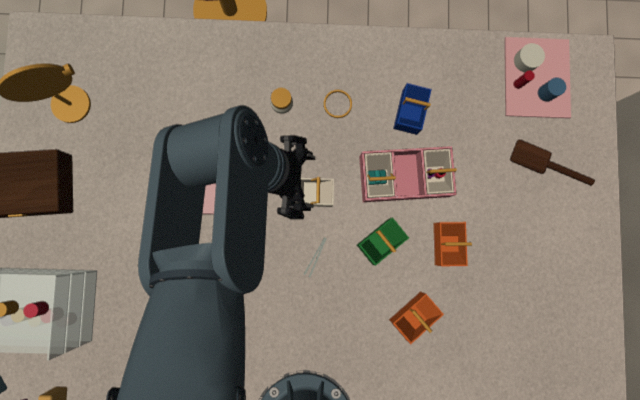

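View pics/s18.png

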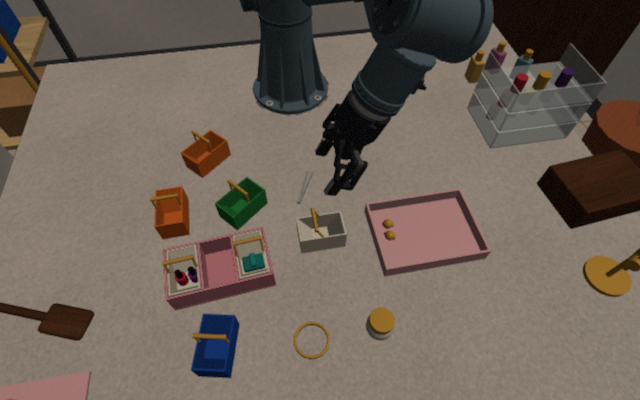

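View pics/s18a.png

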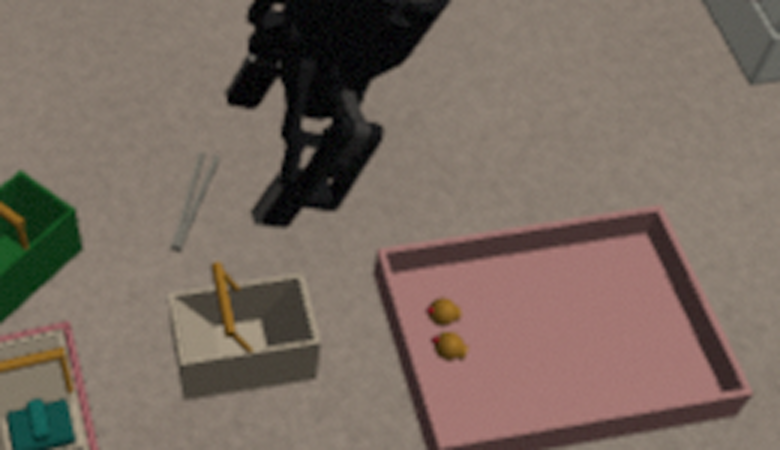

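```bash
python3 - <<'E'
from snap import *
for p in [(443,311),(451,346)]: print(onplane('s18',240+p[0]/3,120+p[1]/3,.016), px('s18',240+p[0]//3,120+p[1]//3))
print('rim', [px('w18',u,v).round(4) for u,v in [(320,100)]])
E
python3 -c "
from rig import manip
print(manip.sign_off())"
```

```text
[0.52260907 0.15566074 0.016     ] [0.52568684 0.15191112 0.02475645]
[0.55325988 0.15330276 0.016     ] [0.55731533 0.14990921 0.0253465 ]
rim [array([ 0.5282, -0.0039,  0.0028])]
the job is handed in; nothing more can be done
None
```

The job is done and handed in at about 27 s of the 72 s allowed; the sign-off gave no verdict.

I lifted the earring bin out level by its handle and set it on the bare table between the organiser and the tray. I then gripped it by its long sides and tipped it about 113° low over the tray. Finally I stood it back on the table and released it.

Last checks:
- **Earrings:** both lie in the tray at about (0.523, 0.155) and (0.553, 0.152). That is roughly 70 mm from the tray's centre along its y axis, within the 110 mm limit.
- **Bin:** it is empty and looks upright on the table near (0.52, 0.00). I did not measure its tilt or height after letting go.
- **Robot:** the gripper is open and stands clear above the bin, so nothing is touched.
- **Other things:** the jar and bangle read the same position before and after. The organiser, its other two bins and the tweezers look unmoved in the pictures, but I did not measure them.

None of these checks failed or disagreed.

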